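Put the balance check set back into its cases

ROBOT

A 7-joint arm with a two-finger parallel gripper is mounted at the origin on a cart in front of the work surface, level with it; the furniture and walls round the work are solid. World frame = base frame: x ahead of the robot, y to its left, z up, the work surface at z = 0. Lengths are in m, angles in degrees, forces in N, time in s.
With the tool pointing down it reaches from about 0.425 to 0.875 m from the base axis. Payload 4.7 kg.
Tool frame: the origin (TCP) lies at the very end of the fingers, on their centre line; the grasp point (between the pads) lies 19 mm behind it; z points along the fingers, y is the direction in which the jaws open and shut (so a half turn about z gives the same grasp; the last joint's range is limited). The gripper opens to 87 mm and grips with 3 to 60 N. Pads are 19 mm wide; open, the fingers measure 117 mm over their backs; the gripper's body (75 mm by 190 mm) begins 51 mm behind the grasp point.
Start: joints at [70.365, 18.392, -4.016, 83.108, 1.295, 78.541, -3.26], TCP at [0.227, -0.609, 0.223] pointing down, gripper open.
Joint ranges: [-163.93, 163.93], [-17.29, 119.83], [-79.2, 71.16], [3.27, 140.29], [-89.18, 269.18], [5.43, 117.66], [-154.24, 154.24]. Speed limits (degrees/s): [147.25, 147.25, 180, 180, 180, 180, 180].

INTERFACE

Orientations are given as [roll, pitch, yaw] about the fixed x, y, z axes, in that order (R = Rz(yaw) Ry(pitch) Rx(roll)).
In Python, from cell import env gives the robot as it stands.
- The arm moves only by the tool servo_tool, never from a script. Its argument "increments" is a list that holds one entry, the list of rows, each a list of 7 numbers: the shift along the tool's x, y, z in m, then the turn, a rotation vector about the tool's x, y, z in degrees, then the opening, from -1 (shut) to 1 (fully open). In form: [[[dx, dy, dz, rx, ry, rz, fingers], ...]]. A call has 1 to 20 rows; each row is the pose to reach, as a shift and turn from the pose commanded when the call began, along the tool's axes at that moment; what a row does not reach only later rows make up. A row lasts 1/10 s, in which the tool goes at most 50 mm and 8.59 degrees, less where a joint would pass 70% of its speed; a pose out of reach is approached as far as the arm can. A call with a gripper value outside its range is refused whole. The fingers move at their own pace and stop on an object; "squeeze" is the grip in N (left out, the last holds). Time passes only in rows, so rows that repeat a pose let the fingers close. It gives the time, the measured TCP pose, the force and the opening at its end, in the units of the state.
- env.get_obs(): the state, without advancing time (a new reading comes with each control period).
- env.read_camera(name): name is "side" or "top"; returns a dict with "frame" (400x640x3 uint8, blue, green, red), "intrinsics" (3x3 intrinsics, pixels), "D" ([k1, k2, p1, p2, k3] as OpenCV has them; the pictures are not rectified), "rvec" (rotation vector, rad) and "tvec" (3), from world to camera coordinates, as OpenCV has them. Camera axes: x right, y down, z forward; pixel columns grow to the right and rows downward; lengths in m; the calibration is good to about 2 mm. A picture is of the moment at which its call begins. There is no depth.
- env.sign_off(): hands the job in, once; it reports no verdict.
The state is a dict: "time_s": time; "qpos": joint angles; "joint_velocities": joint speeds; "effort": joint torques, N m; "tool_pos": TCP position; "tool_rot": TCP orientation; "force": force on the tool from outside, world axes, zero at the start; "wrist_torque": the same for the moment, N m; "grip_width": finger opening in m.
Only numpy, scipy, OpenCV 4.12 (cv2) and the standard library are available. Lean on these libraries where they do the work, as an engineer would, in place of code of your own. Each camera call takes 0.05 s, during which the arm holds its last target.

TASK

The balance check is done: put the set away. Stand each of the three steel check weights upright in the well of its own wooden case (largest weight in the largest case, middle in middle, smallest in smallest), lowering it to the bottom rather than dropping it, and lay the forceps flat in the trough of their long tray. Do not knock a weight over, and leave the two glass weighing bottles where they stand.

Things in the scene. Friction and masses are not known exactly. Their poses are not given: they have to be found in the camera images.
- weight_500: the largest of three polished steel knob-headed check weights, 500 g, standing upright: cylinder body 38 mm in diameter and 48 mm high, above it a thin neck and a round knob 22 mm in diameter from 54 to 70 mm (total height 70 mm). Origin: centre of its underside, z up. Lift it by the knob with the fingertips ending just above the body's top.
- weight_200: the middle of three polished steel knob-headed check weights, 200 g, standing upright: cylinder body 28 mm in diameter and 34 mm high, above it a thin neck and a round knob 16 mm in diameter from 39 to 52 mm (total height 52 mm). Origin: centre of its underside, z up. Lift it by the knob with the fingertips ending just above the body's top.
- weight_50: the smallest of three polished steel knob-headed check weights, 50 g, standing upright: cylinder body 18 mm in diameter and 20 mm high, above it a thin neck and a round knob 11 mm in diameter from 24 to 34 mm (total height 34 mm). Origin: centre of its underside, z up. Lift it by the knob with the fingertips ending just above the body's top.
- case_500: the largest of three fixed open wooden cases: square box 72 x 72 mm, 46 mm high, 5 mm walls, grey insert 2 mm below the rim with one round well 47 mm in diameter for the 500 g weight, dark well floor 8 mm above the bench. Origin: centre of the underside, on the well's axis, z up. Its lid, an equal-sized tray, is folded flat behind it, 75 mm along the case's +x: not a place for the weight.
- case_200: the middle of three fixed open wooden cases: square box 60 x 60 mm, 36 mm high, 5 mm walls, grey insert 2 mm below the rim with one round well 37 mm in diameter for the 200 g weight, dark well floor 8 mm above the bench. Origin: centre of the underside, on the well's axis, z up. Its lid, an equal-sized tray, is folded flat behind it, 63 mm along the case's +x: not a place for the weight.
- case_50: the smallest of three fixed open wooden cases: square box 48 x 48 mm, 26 mm high, 5 mm walls, grey insert 2 mm below the rim with one round well 27 mm in diameter for the 50 g weight, dark well floor 8 mm above the bench. Origin: centre of the underside, on the well's axis, z up. Its lid, an equal-sized tray, is folded flat behind it, 51 mm along the case's +x: not a place for the weight.
- forceps: steel weight forceps (tweezers) lying flat on the bench, 157 mm long along their own y, 15 mm wide along x, 9 mm high. Origin: middle of the underside, z up. Grasp them across x at the middle.
- forceps_tray: long wooden forceps tray, fixed, 52 mm wide along its x, 196 mm long along its y, walls 16 mm high. Trough along y: 28 mm wide, 178 mm long, grey floor 6 mm above the bench. Side walls cut away over the middle 70 mm, so fingers holding the forceps at the middle can go down. Origin: centre of the underside, z up. The forceps may lie in it either way round.
- weighing_bottle0: low clear-glass weighing bottle with a lid knob, 42 mm in diameter, 44 mm high, loose, standing among the weights; to be left where it is. Origin: centre of its underside, z up.
- weighing_bottle1: low clear-glass weighing bottle with a lid knob, 48 mm in diameter, 44 mm high, loose, standing among the weights; to be left where it is. Origin: centre of its underside, z up.

How it is judged (in metres and radians):
At the end, for the whole second after the job is handed in: Each weight upright (0.1 rad) on the floor of its own case's well (8 mm from the axis, 3 mm in height); forceps on the trough's floor (10 mm across, 15 mm along, 4 mm in height, 0.15 rad); all at rest; both weighing bottles upright within 2 cm of where they stood (horizontal distance between weight_500 and case_500 below 0.008 m and z of weight_500 in the frame of case_500 below 0.011 m and angle between each of weight_500, weight_200, weight_50, weighing_bottle0, weighing_bottle1's own z axis and vertical below 0.1 rad and linear speed of each of weight_500, weight_200, weight_50, forceps below 0.02 m/s and horizontal distance between weight_200 and case_200 below 0.008 m and z of weight_200 in the frame of case_200 below 0.011 m and horizontal distance between weight_50 and case_50 below 0.008 m and z of weight_50 in the frame of case_50 below 0.011 m and x of forceps in the frame of forceps_tray between -0.01 and 0.01 m and y of forceps in the frame of forceps_tray between -0.015 and 0.015 m and z of forceps in the frame of forceps_tray below 0.01 m and angle between the y axis of forceps and the y axis of forceps_tray, either way round below 0.15 rad and distance of each of weighing_bottle0, weighing_bottle1 from where it was at the start of the episode below 0.02 m); the robot touches nothing.
It fails at once if a weight is dropped: it falls free of the fingers by about 2 cm or more ((linear speed of weight_500 above 0.6 m/s and contact force between weight_500 and the fingers below 0.05 N) or (linear speed of weight_200 above 0.6 m/s and contact force between weight_200 and the fingers below 0.05 N) or (linear speed of weight_50 above 0.6 m/s and contact force between weight_50 and the fingers below 0.05 N)).
It fails at once if a weight is knocked over (angle between any of weight_500, weight_200, weight_50's own z axis and vertical above 0.7 rad).
It fails at once if a weighing bottle is pushed more than 3 cm away or tipped over (distance of any of weighing_bottle0, weighing_bottle1 from where it was at the start of the episode above 0.03 m or angle between any of weighing_bottle0, weighing_bottle1's own z axis and vertical above 0.4 rad).
It also fails if it takes over 96 s, if anything falls off the work surface, if the arm or the gripper's body presses on something with over 40 N, if the wrist force passes 120 N, or if a joint passes its speed limit or range.

## Working session

There is one attempt and no reset: what is moved stays moved. The work goes in short steps, Python scripts to look and compute and a tool call to move; the robot and the scene stay as the last step left them, time stands still between calls to the robot, and variables do not carry over. Pictures are saved under pics/ and viewed, and the job is handed in when it is done.

Besides the shell and the picture viewer there is one more tool, called after "Emit:" as name(argument=value, ...) on one line, values as JSON. servo_tool: Moves the arm, as the interface text tells. Its arguments: {"type":"object","properties":{"increments":{"type":"array","items":{"type":"array","items":{"type":"array","items":{"type":"number"}}}},"squeeze":{"type":"number"}},"required":["increments"]}

```bash
mkdir -p pics; python3 - <<'E'
from cell import env
import cv2,pickle,numpy as np
o=env.get_obs();print(o)
for n in("top","side"):
    c=env.read_camera(n);pickle.dump(c,open(f"{n}0.pkl","wb"));cv2.imwrite(f"pics/{n}0.png",c["frame"]);print(n,c["intrinsics"],c["D"],c["rvec"],c["tvec"], -cv2.Rodrigues(np.array(c["rvec"]))[0].T@np.array(c["tvec"]).ravel())
E
```

```text
{'time_s': 0.0, 'qpos': array([70.3655595 , 18.43872231, -4.01568474, 83.17696343,  1.29752101,
       78.54241068, -3.25951566]), 'joint_velocities': array([-0.01024887,  0.01421051,  0.0373897 ,  0.0634338 , -0.08837345,
       -0.03908322,  0.03701956]), 'effort': array([ 1.95732214e-04, -4.91278267e+01, -4.03824728e-01, -3.12525880e+01,
       -6.40644087e-02,  4.36417444e-02,  1.63689224e-04]), 'tool_pos': array([ 0.2267565 , -0.60854465,  0.22144734]), 'tool_rot': array([-1.79887294e+02,  8.38461526e-03,  2.04453770e+01]), 'force': array([-0.81379068,  0.70587612,  1.20537766]), 'wrist_torque': array([ 0.00441992, -0.02805819, -0.00366623]), 'grip_width': 0.08691918402150613}
top [[423.50908274   0.         316.7339987 ]
 [  0.         423.50908274 200.78401616]
 [  0.           0.           1.        ]] [-0.06124208  0.          0.          0.          0.        ] [ 2.20908892 -2.14544385  0.09268347] [0.04777245 0.51820387 1.35733108] [0.39880407 0.06059    1.39658487]
side [[402.23564712   0.         317.35598378]
 [  0.         402.23564712 199.92740747]
 [  0.           0.           1.        ]] [-0.03041243  0.          0.          0.          0.        ] [ 0.8455873   2.494574   -1.17561223] [ 0.3832706  -0.19244964  1.29772961] [0.97235721 0.66921073 0.68899479]
```

```bash
ls -la
```

```text
total 1516
drwxr-xr-x  3 agent agent   4096 Dec  7 02:24 .
drwxr-xr-x 23 root  root    4096 Dec  7 02:23 ..
drwxr-xr-x  2 agent agent   4096 Dec  7 02:24 pics
-rw-r--r--  1 agent agent 768527 Dec  7 02:24 side0.pkl
-rw-r--r--  1 agent agent 768527 Dec  7 02:24 top0.pkl
```

View pics/top0.png

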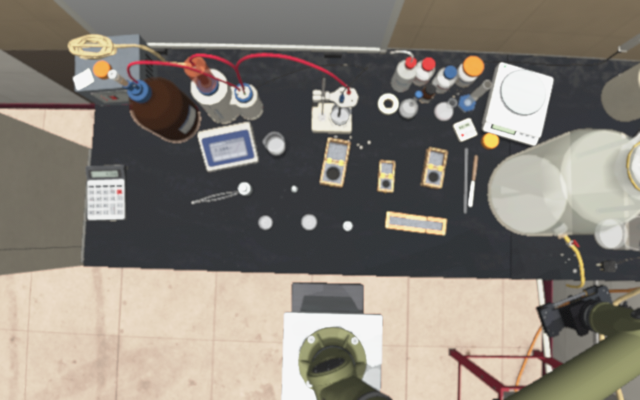

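View pics/side0.png

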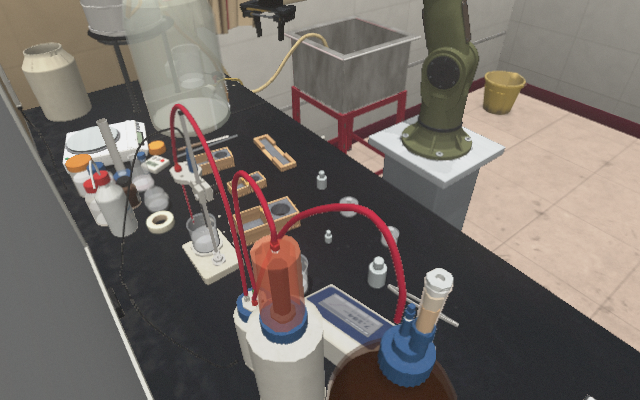

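The top view shows the cases near (335,162), (387,176) and (434,168), the tray at (416,223), the forceps at (215,196), and the small round objects around (245..348, 188..226). I'll enlarge these next.

```bash
python3 - <<'E'
import cv2,pickle
t=pickle.load(open("top0.pkl","rb"))["frame"];s=pickle.load(open("side0.pkl","rb"))["frame"]
def crop(f,x0,y0,x1,y1,k,n):
    cv2.imwrite(f"pics/{n}.png",cv2.resize(f[y0:y1,x0:x1],None,fx=k,fy=k,interpolation=cv2.INTER_CUBIC))
crop(t,180,170,280,240,8,"ta");crop(t,270,170,370,240,8,"tb");crop(t,310,130,460,240,5,"tc")
crop(s,180,120,340,240,5,"sa");crop(s,290,150,450,270,5,"sb"); crop(s,310,220,470,340,5,"sc")
E
```

```text
(no output)
```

View pics/ta.png

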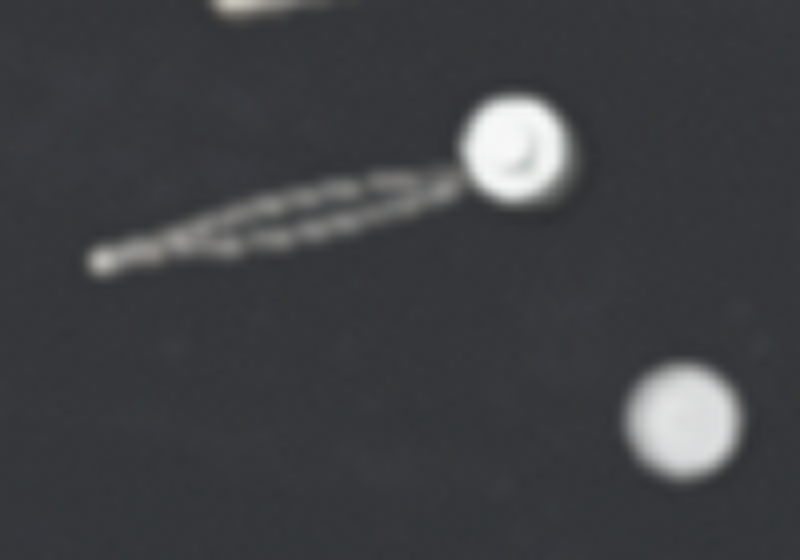

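View pics/tb.png

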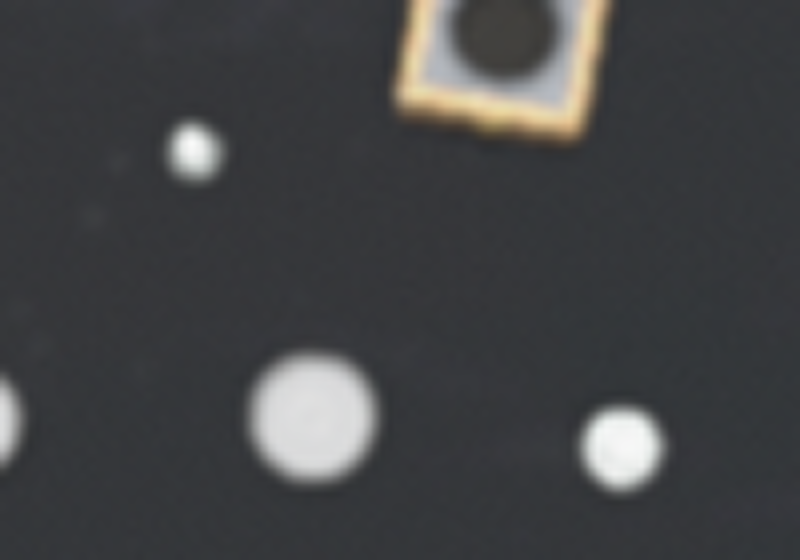

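View pics/tc.png

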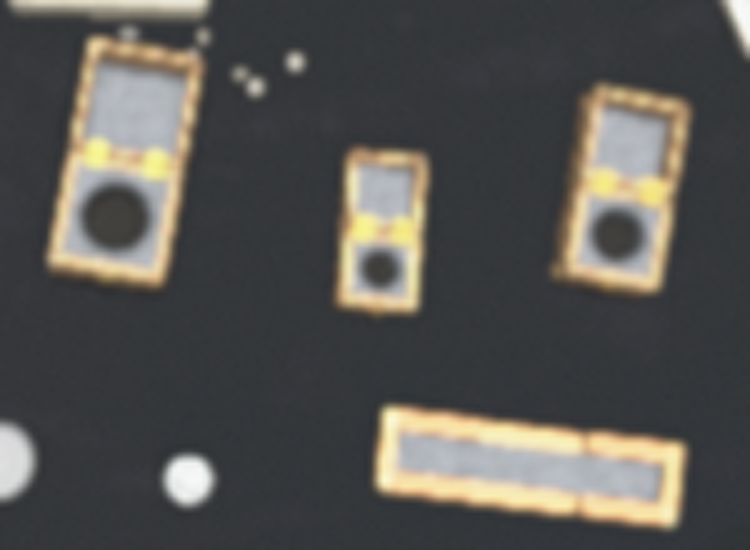

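View pics/sa.png

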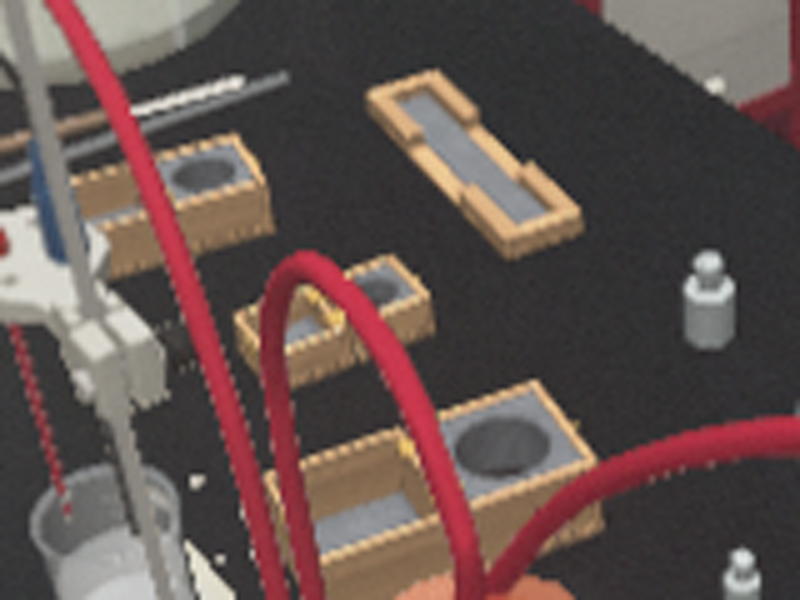

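View pics/sb.png

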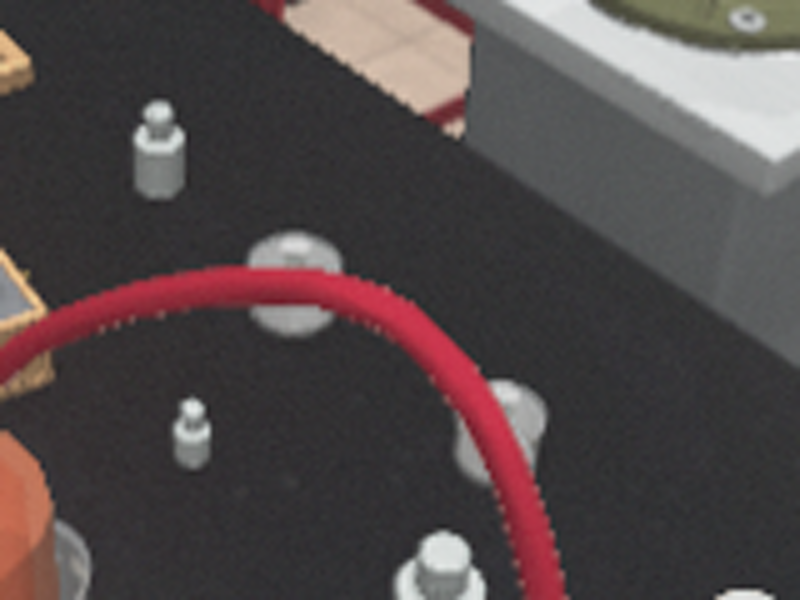

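View pics/sc.png

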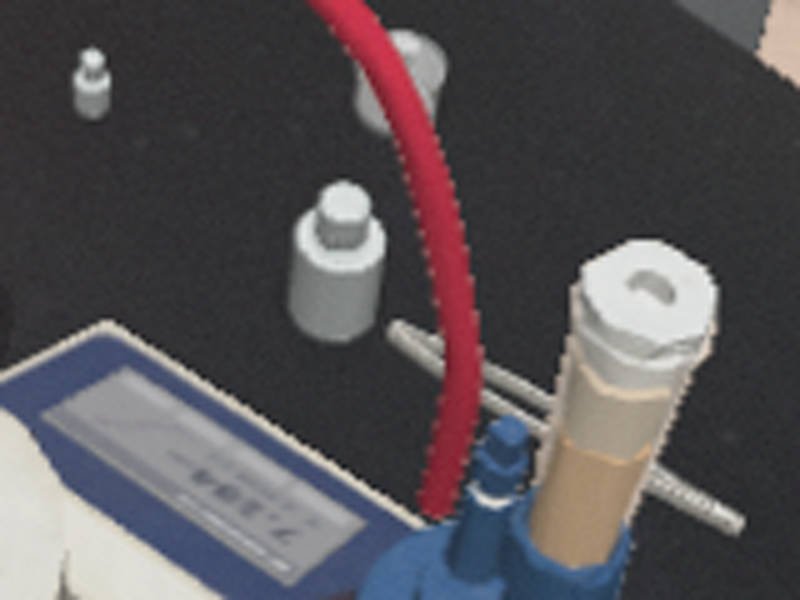

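```bash
cat > h.py <<'E'
import cv2,pickle,numpy as np
def cam(n,f=None): return pickle.load(open(f or n+"0.pkl","rb"))
def ray(c,uv,z):
    K=np.array(c["intrinsics"]);D=np.array(c["D"]);R=cv2.Rodrigues(np.array(c["rvec"]))[0];t=np.array(c["tvec"]).ravel()
    p=cv2.undistortPoints(np.array([[uv]],float),K,D)[0,0]
    d=R.T@np.array([p[0],p[1],1]);o=-R.T@t
    return (o+d*(z-o[2])/d[2])[:2]
def proj(c,P): return cv2.projectPoints(np.array(P,float).reshape(-1,3),np.array(c["rvec"]),np.array(c["tvec"]),np.array(c["intrinsics"]),np.array(c["D"]))[0].reshape(-1,2)
E
python3 - <<'E'
from h import *
T=cam("top");S=cam("side")
off=dict(ta=(180,170,8),tb=(270,170,8),tc=(310,130,5),sa=(180,120,5),sb=(290,150,5),sc=(310,220,5))
def g(cr,X,Y,z):
    x0,y0,k=off[cr];return np.round(ray(T if cr[0]=="t" else S,((X+.5)/k-.5+x0,(Y+.5)/k-.5+y0),z)*1000,1)
for n,l in dict(
 w500=[("ta",513,149,.048),("sc",344,215,.062),("sc",344,190,.070),("sc",337,338,0)],
 w200=[("tb",622,448,.034),("tc",189,480,.034),("sb",158,118,.0455)],
 w50=[("tb",195,152,.023),("sb",192,413,.029)],
 b0=[("ta",684,421,.03)], b1=[("tb",313,417,.03),("sb",294,240,.044)],
 c500=[("tc",115,216,.044),("tb",505,25,.044),("sa",503,446,.044)],
 c200=[("tc",617,234,.034),("sa",205,174,.034)],
 c50=[("tc",380,270,.024),("sa",380,290,.024)],
 c500corn=[("tc",48,265,.046),("tc",163,285,.046),("tc",203,57,.046),("tc",92,38,.046),("sa",538,381,.046),("sa",600,462,.046)],
 c200corn=[("tc",568,270,.036),("tc",660,290,.036),("tc",690,100,.036),("tc",600,86,.036),("sa",238,136,.036),("sa",268,180,.036)],
 c50corn=[("tc",338,303,.026),("tc",419,312,.026),("tc",428,152,.026),("tc",349,148,.026),("sa",390,257,.026),("sa",432,294,.026)],
 tray=[("tc",385,407,.016),("tc",686,443,.016),("tc",674,524,.016),("tc",378,490,.016),("sa",369,90,.016),("sa",437,70,.016),("sa",584,210,.016),("sa",510,247,.016)],
 fc=[("ta",92,262,.005),("ta",460,170,.005),("ta",460,196,.005),("sc",398,332,.005),("sc",738,522,.005)]).items():
  print(n,*[g(*a) for a in l])
E
```

```text
w500 [548.1 298.4] [549.2 300.3] [545.2 295.2] [557.3 312. ]
w200 [438.5 -37.7] [438.4 -38. ] [438.7 -36.6]
w50 [554.4 138.4] [554.8 140.7]
b0 [441.7 227.6]
b1 [447.5  86.9] [447.   86.8]
c500 [606.8  14.4] [607.1  14.1] [606.   16.9]
c200 [ 606.5 -313.9] [ 606.  -309.5]
c50 [ 579.4 -160.6] [ 576.6 -156.6]
c500corn [573.4  56.6] [562.6 -17.5] [712.4 -40. ] [722.8  32.3] [565.8 -12.3] [576.6  57.7]
c200corn [ 581.5 -281.3] [ 570.3 -341.7] [ 696.5 -361.5] [ 703.8 -301.8] [ 572.2 -332.1] [ 580.7 -277.3]
c50corn [ 556.6 -133.1] [ 552.3 -186.2] [ 658.2 -190.8] [ 659.2 -138.7] [ 557.4 -177.9] [ 557.  -133.1]
tray [ 490.3 -166.5] [ 472.3 -365.3] [ 419.  -357.6] [ 435.9 -162.8] [ 467.4 -359.5] [ 419.7 -353.5] [ 436.4 -160.5] [ 491.5 -156.1]
fc [500.8 479.1] [543.5 327.6] [532.7 327.1] [537.9 328.1] [499.2 474.7]
```

```bash
cat >> h.py <<'E'
from scipy.spatial.transform import Rotation as Ro
def delta(p0,yaw0,p1,yaw1):
    "shift in tool axes of commanded pose (tool down), and rz degrees"
    R=Ro.from_euler("xyz",[180,0,yaw0],degrees=True)
    return np.round(R.inv().apply(np.array(p1)-np.array(p0)),4), -(yaw1-yaw0)
E
python3 - <<'E'
from h import *
T=cam("top")
for uv,z in [((312,133),.03),((352,133),.03),((350,92),.25),((520,190),.02),((486,190),.1),((275,145),.05),((228,170),.04),((465,210),.01)]: print(uv,z,ray(T,uv,z).round(3))
print(delta([.227,-.609,.223],20.4,[.4385,-.0375,.16],90))
print(delta([.227,-.609,.223],20.4,[.40,-.300,.223],20.4))
E
```

```text
(312, 133) 0.03 [0.739 0.085]
(352, 133) 0.03 [ 0.743 -0.047]
(350, 92) 0.25 [ 0.804 -0.021]
(520, 190) 0.02 [ 0.572 -0.61 ]
(486, 190) 0.1 [ 0.559 -0.463]
(275, 145) 0.05 [0.691 0.203]
(228, 170) 0.04 [0.607 0.354]
(465, 210) 0.01 [ 0.501 -0.428]
(array([ 0.3974, -0.4619,  0.063 ]), -69.6)
(array([ 0.2699, -0.2293, -0.    ]), -0.0)
```

```bash
python3 - <<'E'
from h import *
print(delta([.227,-.609,.223],20.4,[.46,-.25,.22],70))
E
```

```text
(array([ 0.3435, -0.2553,  0.003 ]), -49.6)
```

Emit:
servo_tool(increments=[[[0.3435,-0.2552,0,0,0,-45,0],[0.3435,-0.2552,0,0,0,-45,0],[0.3435,-0.2552,0,0,0,-45,0],[0.3435,-0.2552,0,0,0,-45,0],[0.3435,-0.2552,0,0,0,-45,0],[0.3435,-0.2552,0,0,0,-45,0],[0.3435,-0.2552,0,0,0,-45,0],[0.3435,-0.2552,0,0,0,-45,0],[0.3974,-0.4619,0.063,0,0,-69.6,0],[0.3974,-0.4619,0.063,0,0,-69.6,0],[0.3974,-0.4619,0.063,0,0,-69.6,0],[0.3974,-0.4619,0.063,0,0,-69.6,0],[0.3974,-0.4619,0.063,0,0,-69.6,0],[0.3974,-0.4619,0.063,0,0,-69.6,0],[0.3974,-0.4619,0.063,0,0,-69.6,0],[0.3974,-0.4619,0.063,0,0,-69.6,0]]], squeeze=15)

```text
time_s: 1.7
tool_pos: [0.4381, -0.0388, 0.1596]
tool_rot: [180.0, 0.0, 89.9]
force: [-0.7, -0.2, 0.3]
grip_width: 0.0438
```

```bash
cat > snap.py <<'E'
import sys
from cell import env
from h import *
def snap(n,tag,x0,y0,x1,y1,k):
    c=env.read_camera(n);pickle.dump(c,open(f"{tag}.pkl","wb"));o=env.get_obs()
    cv2.imwrite(f"pics/{tag}.png",cv2.resize(c["frame"][y0:y1,x0:x1],None,fx=k,fy=k,interpolation=cv2.INTER_CUBIC))
    print(o["time_s"],o["tool_pos"].round(4),o["tool_rot"].round(2),o["force"].round(1),o["grip_width"].round(4)); return c,o
E
python3 - <<'E'
from snap import *
c,o=snap("side","s1",260,80,400,200,5); q=proj(c,o["tool_pos"])[0];print((q-[260,80]+.5)*5)
c,o=snap("top","t1",270,140,430,260,5); q=proj(c,o["tool_pos"])[0];print((q-[270,140]+.5)*5)
E
```

```text
Traceback (most recent call last):
  File "snap.py", line 7, in snap
    print(o["time_s"],o["tool_pos"].round(4),o["tool_rot"].round(2),o["force"].round(1),o["grip_width"].round(4)); return c,o
                                                                                        ^^^^^^^^^^^^^^^^^^^^^
AttributeError: 'float' object has no attribute 'round'
```

View pics/s1.png

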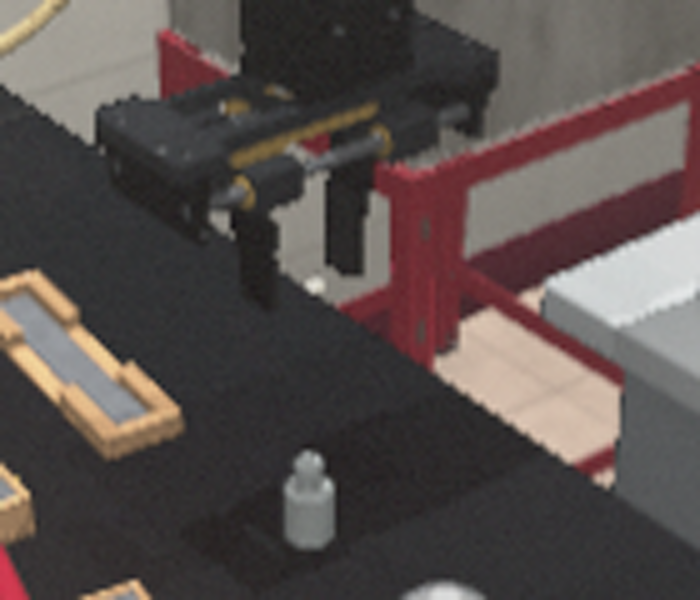

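```bash
sed -i 's/o\["grip_width"\].round(4)/round(o["grip_width"],4)/' snap.py; python3 - <<'E'
from snap import *
c=cam("","s1.pkl");p=[.4381,-.0388,.1596]
print((proj(c,p)[0]-[260,80]+.5)*5, [((proj(c,np.add(p,[s*.022,0,0]))[0]-[260,80]+.5)*5).round(0) for s in(-1,1)])
c,o=snap("top","t1",270,140,430,260,5); q=proj(c,o["tool_pos"])[0];print((q-[270,140]+.5)*5)
E
```

```text
[304.76220942 284.02054614] [array([339., 270.]), array([270., 298.])]
1.8 [ 0.4382 -0.039   0.1597] [179.99   0.    89.89] [0.2 0.2 0.3] 0.0434
[406.84397884 425.06136511]
```

View pics/t1.png

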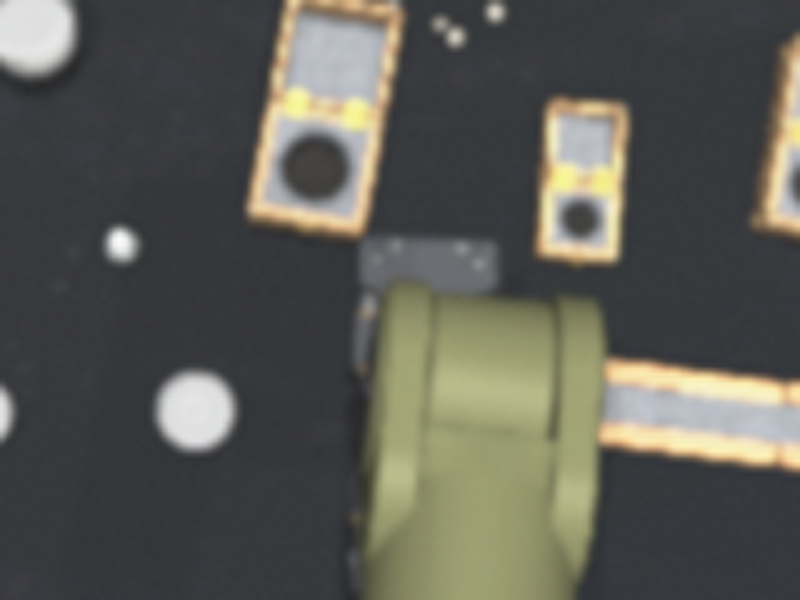

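Emit:
servo_tool(increments=[[[0.0012,0,0.05,0,0,0,0],[0.0012,0,0.09,0,0,0,0],[0.0012,0,0.11,0,0,0,0],[0.0012,0,0.12,0,0,0,0],[0.0012,0,0.1235,0,0,0,0],[0.0012,0,0.1235,0,0,0,0],[0.0012,0,0.1235,0,0,0,0]]])

```text
time_s: 2.5
tool_pos: [0.4393, -0.0367, 0.0372]
tool_rot: [179.9, 0.0, 90.0]
force: [-0.2, -0.2, 0.0]
grip_width: 0.0432
```

```bash
python3 - <<'E'
from snap import *
snap("side","s2",260,80,400,200,5)
E
```

```text
2.55 [ 0.4392 -0.0366  0.0372] [1.7987e+02 5.0000e-02 9.0020e+01] [0.1 0.5 0.5] 0.043
```

View pics/s2.png

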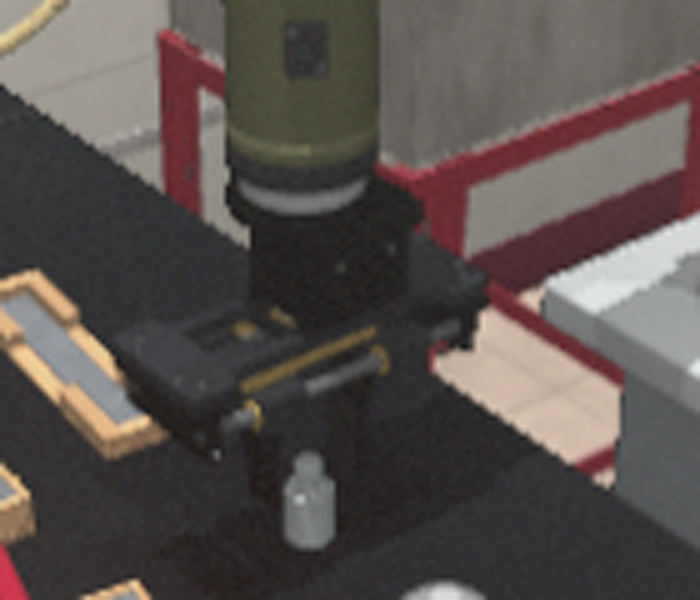

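The fingers straddle the 200 g knob at crop (308,465). I'll close them.

Emit:
servo_tool(increments=[[[0,0,0,0,0,0,-1],[0,0,0,0,0,0,-1],[0,0,0,0,0,0,-1],[0,0,0,0,0,0,-1],[0,0,0,0,0,0,-1],[0,0,0,0,0,0,-1]]], squeeze=15)

```text
time_s: 3.15
tool_pos: [0.4379, -0.0363, 0.0361]
tool_rot: [-180.0, 0.0, 90.0]
force: [-1.7, 0.3, 1.3]
grip_width: 0.0149
```

Emit:
servo_tool(increments=[[[0,0,-0.02,0,0,0,-1],[0,0,-0.05,0,0,0,-1],[0,0,-0.09,0,0,0,-1],[-0.025,0.015,-0.1,0,0,0,-1],[-0.058,0.035,-0.1,0,0,0,-1],[-0.09,0.055,-0.1,0,0,0,-1],[-0.125,0.076,-0.1,0,0,0,-1],[-0.158,0.096,-0.1,0,0,0,-1],[-0.19,0.116,-0.1,0,0,0,-1],[-0.225,0.137,-0.1,0,0,0,-1],[-0.25,0.152,-0.1,0,0,0,-1],[-0.268,0.163,-0.1,0,0,0,-1],[-0.2757,0.1675,-0.1,0,0,0,-1],[-0.2757,0.1675,-0.1,0,0,0,-1],[-0.2757,0.1675,-0.1,0,0,0,-1]]])

```text
time_s: 4.65
tool_pos: [0.6054, -0.3102, 0.1356]
tool_rot: [-179.9, -0.1, 90.1]
force: [0.7, -0.3, -1.6]
grip_width: 0.0149
```

```bash
python3 - <<'E'
from snap import *
c,o=snap("side","s3",160,80,280,180,6)
p=o["tool_pos"];print((proj(c,p)[0]-[160,80]+.5)*6)
snap("top","t3",380,120,500,220,6)
E
```

```text
4.7 [ 0.6055 -0.31    0.1359] [-1.7996e+02 -6.0000e-02  9.0140e+01] [-0.4  0.3 -1. ] 0.0147
[330.82915868 265.90639501]
4.75 [ 0.6056 -0.31    0.1362] [-1.7998e+02 -3.0000e-02  9.0150e+01] [-0.1 -0.4 -1.8] 0.0148
```

View pics/s3.png

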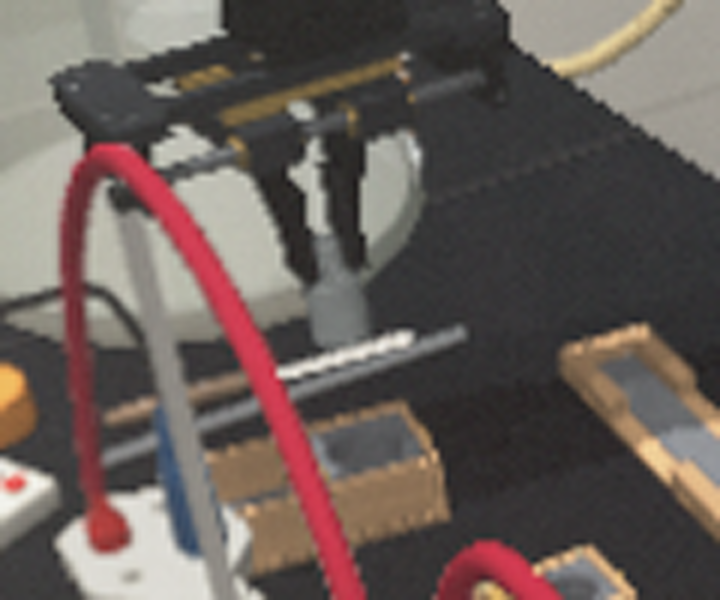

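View pics/t3.png

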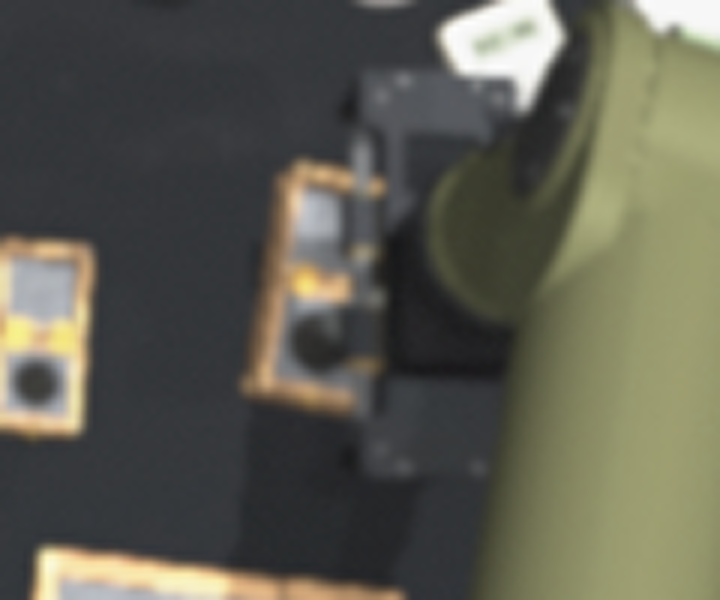

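```bash
python3 - <<'E'
from snap import *
c=cam("","s3.pkl");x,y,z=.6055,-.310,.1359
z0=z-.0365
im=cv2.resize(c["frame"][80:180,160:280],None,fx=6,fy=6,interpolation=cv2.INTER_CUBIC)
def circ(cx,cy,z,r):
    a=np.linspace(0,2*np.pi,60);return np.c_[cx+r*np.cos(a),cy+r*np.sin(a),0*a+z]
def dr(P,col):
    q=((proj(c,P)-[160,80]+.5)*6).astype(int);cv2.polylines(im,[q],False,col,1)
for h in(0,.034):dr(circ(x,y,z0+h,.014),(0,255,0))
for cx,cy in((.606,-.3095),):
    dr(circ(cx,cy,.034,.0185),(0,255,255)); 
dr(circ(.606,-.314,.034,.0185),(255,0,255))
cv2.imwrite("pics/s3b.png",im)
E
```

```text
(no output)
```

View pics/s3b.png

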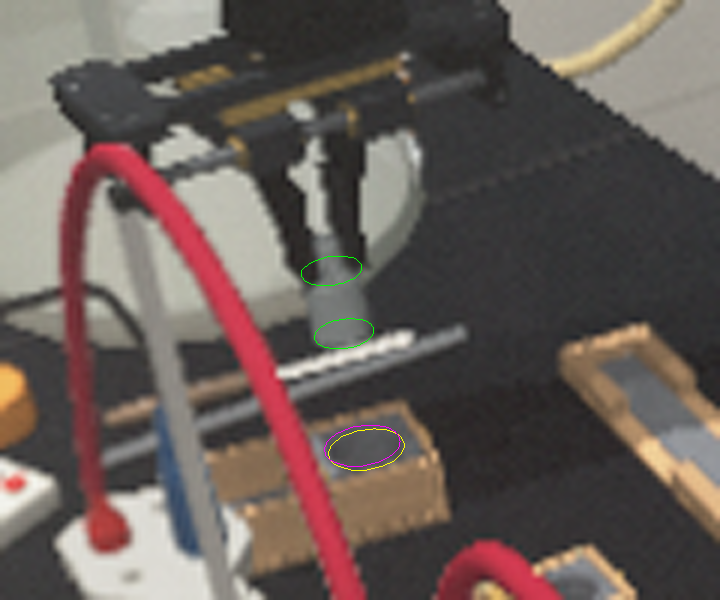

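```bash
python3 - <<'E'
from h import *
c=cam("top");x0,y0,x1,y1,k=415,140,455,195,11
im=cv2.resize(c["frame"][y0:y1,x0:x1],None,fx=k,fy=k,interpolation=cv2.INTER_CUBIC)
def dr(im,c,P,col,x0,y0,k):
    q=((proj(c,P)-[x0,y0]+.5)*k).astype(int);cv2.polylines(im,[q],True,col,1)
def case(cx,cy,yaw,s,h,dl,r):
    R=np.array([[np.cos(yaw),-np.sin(yaw)],[np.sin(yaw),np.cos(yaw)]])
    def f(pts,z): return np.c_[np.array(pts)@R.T+[cx,cy],np.full(len(pts),z)]
    a=np.linspace(0,2*np.pi,60);s/=2
    return f([(-s,-s),(s+dl,-s),(s+dl,s),(-s,s)],h),f([(-s,-s),(-s,s)],0),f(np.c_[r*np.cos(a),r*np.sin(a)],h-.002),f(np.c_[r*np.cos(a),r*np.sin(a)],.008)
a=im.copy()
for P,col in zip(case(.606,-.314,np.radians(-9),.06,.036,.063,.0185),((0,255,0),(0,255,0),(255,0,255),(255,255,0))): dr(a,c,P,col,x0,y0,k)
c=cam("side");x0,y0,x1,y1,k=190,140,240,180,11
im2=cv2.resize(c["frame"][y0:y1,x0:x1],None,fx=k,fy=k,interpolation=cv2.INTER_CUBIC)
b=im2.copy()
for P,col in zip(case(.606,-.314,np.radians(-9),.06,.036,.063,.0185),((0,255,0),(0,255,0),(255,0,255),(255,255,0))): dr(b,c,P,col,x0,y0,k)
cv2.imwrite("pics/tz.png",np.hstack([im,a])[:600,:800*2][:, :880]);cv2.imwrite("pics/tz.png",cv2.resize(np.hstack([im,a]),None,fx=.9,fy=.9))
cv2.imwrite("pics/sz.png",cv2.resize(np.hstack([im2,b]),None,fx=.72,fy=.72))
E
```

```text
(no output)
```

View pics/tz.png

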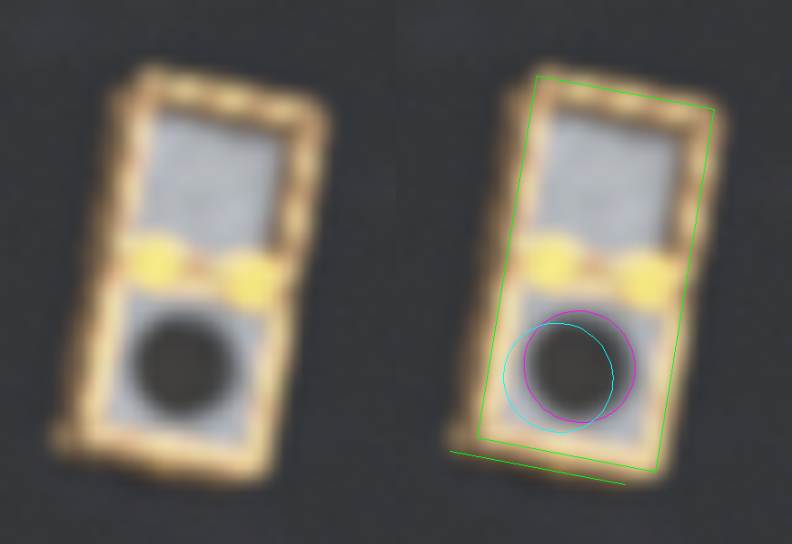

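View pics/sz.png

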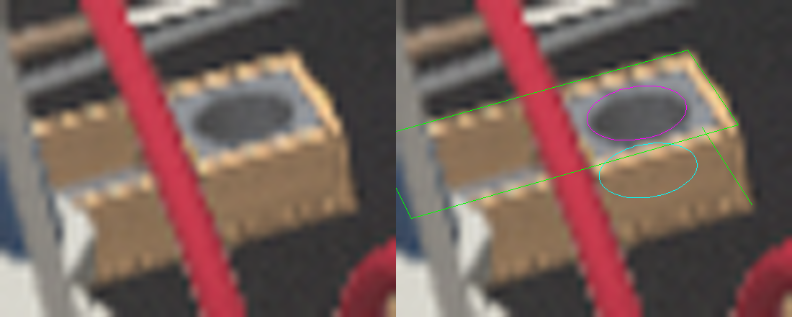

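Emit:
servo_tool(increments=[[[-0.002,0.0005,0.03,0,0,0,-1],[-0.002,0.0005,0.05,0,0,0,-1],[-0.002,0.0005,0.058,0,0,0,-1],[-0.002,0.0005,0.058,0,0,0,-1],[-0.002,0.0005,0.058,0,0,0,-1]]])

```text
time_s: 5.25
tool_pos: [0.6069, -0.3136, 0.0793]
tool_rot: [179.9, 0.0, 90.1]
force: [0.0, 0.3, -1.6]
grip_width: 0.0153
```

```bash
cat >> h.py <<'E'
def circ(cx,cy,z,r):
    a=np.linspace(0,2*np.pi,60);return np.c_[cx+r*np.cos(a),cy+r*np.sin(a),0*a+z]
def dr(im,c,P,col,x0,y0,k):
    q=((proj(c,P)-[x0,y0]+.5)*k).astype(int);cv2.polylines(im,[q],False,col,1)
E
cat > chk.py <<'E'
from snap import *
def chk(tag,box,tcp2bottom,rb,hb,case=None):
    x0,y0,x1,y1,k=box
    c,o=snap("side",tag,*box)
    im=cv2.imread(f"pics/{tag}.png");b=im.copy()
    x,y,z=o["tool_pos"]
    for h in(0,hb): dr(b,c,circ(x,y,z-tcp2bottom+h,rb),(0,255,0),x0,y0,k)
    if case: dr(b,c,circ(*case),(255,0,255),x0,y0,k)
    cv2.imwrite(f"pics/{tag}.png",np.hstack([im,b]))
E
python3 - <<'E'
from chk import *
chk("s4",(180,100,230,180,8),.0365,.014,.034,(.606,-.312,.034,.0185))
E
```

```text
5.3 [ 0.6072 -0.3138  0.0797] [1.7987e+02 6.0000e-02 9.0070e+01] [ 0.2 -0.7 -1.8] 0.0152
```

View pics/s4.png

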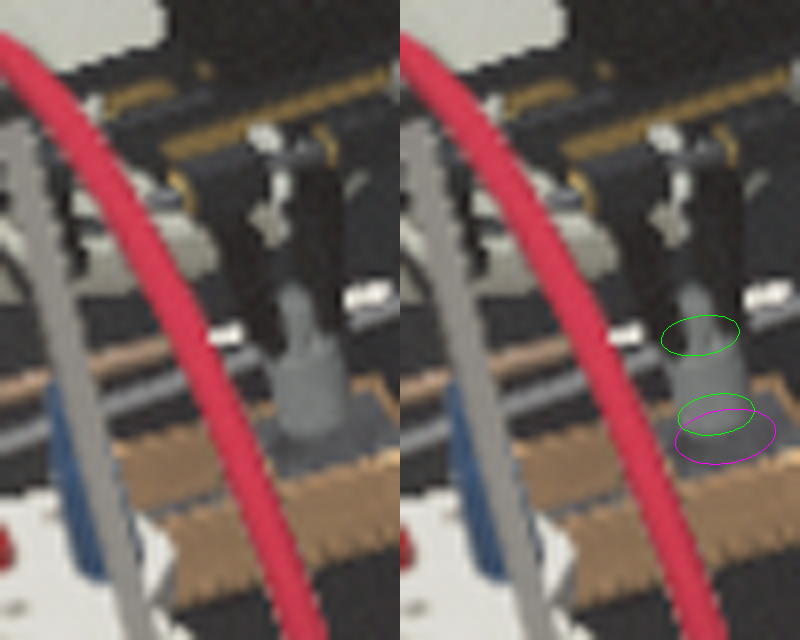

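Emit:
servo_tool(increments=[[[0.001,-0.0005,0.006,0,0,0,-1],[0.001,-0.0005,0.014,0,0,0,-1],[0.001,-0.0005,0.022,0,0,0,-1],[0.001,-0.0005,0.029,0,0,0,-1],[0.001,-0.0005,0.031,0,0,0,-1],[0.001,-0.0005,0.031,0,0,0,-1]]])

```text
time_s: 5.9
tool_pos: [0.6054, -0.3127, 0.0462]
tool_rot: [-179.9, -0.0, 90.0]
force: [0.1, -0.5, -2.2]
grip_width: 0.0148
```

```bash
python3 - <<'E'
from chk import *
chk("s5",(180,100,230,180,8),.0365,.014,.034,(.606,-.312,.034,.0185))
E
```

```text
5.95 [ 0.6057 -0.3128  0.0468] [-1.7998e+02 -1.0000e-02  9.0050e+01] [-0.6 -0.1 -1.4] 0.0148
```

View pics/s5.png

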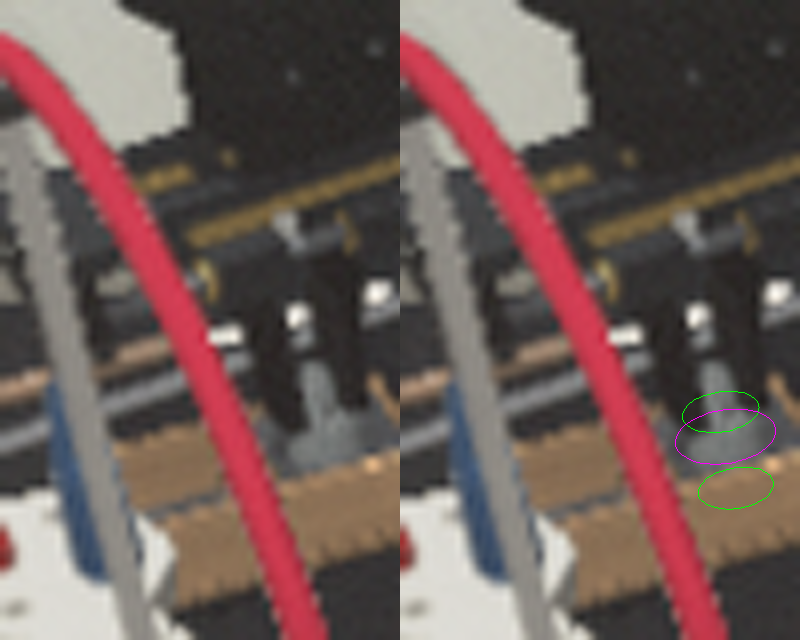

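Emit:
servo_tool(increments=[[[0,0,0.001,0,0,0,-1],[0,0,0.002,0,0,0,-1],[0,0,0.003,0,0,0,-1],[0,0,0.003,0,0,0,-1]]])

```text
time_s: 6.35
tool_pos: [0.6059, -0.3129, 0.0443]
tool_rot: [180.0, 0.0, 90.0]
force: [-0.4, -0.4, -1.7]
grip_width: 0.0148
```

Emit:
servo_tool(increments=[[[0,0,0.001,0,0,0,-1],[0,0,0.001,0,0,0,-1],[0,0,0.002,0,0,0,-1],[0,0,0.002,0,0,0,-1]]])

```text
time_s: 6.75
tool_pos: [0.6064, -0.3133, 0.0441]
tool_rot: [179.9, 0.1, 90.0]
force: [-2.8, 1.3, 8.6]
grip_width: 0.0148
```

Emit:
servo_tool(increments=[[[0,0,-0.0015,0,0,0,-1],[0,0,-0.0015,0,0,0,-0.5],[0,0,-0.0015,0,0,0,-0.3],[0,0,-0.0015,0,0,0,-0.1],[0,0,-0.0015,0,0,0,0],[0,0,-0.0015,0,0,0,0]]])

```text
time_s: 7.35
tool_pos: [0.6057, -0.3128, 0.0434]
tool_rot: [-180.0, -0.0, 90.0]
force: [-0.3, -0.2, 0.3]
grip_width: 0.0412
```

Emit:
servo_tool(increments=[[[0,0,-0.02,0,0,0,0],[0,0,-0.06,0,0,0,0],[0,0,-0.1,0,0,0,0],[0,0,-0.11,0,0,0,0],[0,0,-0.11,0,0,0,0]]])

```text
time_s: 7.85
tool_pos: [0.6072, -0.3134, 0.1562]
tool_rot: [179.8, 0.1, 90.0]
force: [0.6, -0.6, 0.4]
grip_width: 0.0435
```

```bash
python3 - <<'E'
from chk import *
chk("s6",(180,100,230,180,8),.0365,.014,.034,(.606,-.312,.034,.0185))
E
```

```text
7.9 [ 0.6059 -0.313   0.1538] [1.7995e+02 4.0000e-02 9.0040e+01] [ 0.1  0.6 -0.3] 0.0431
```

View pics/s6.png

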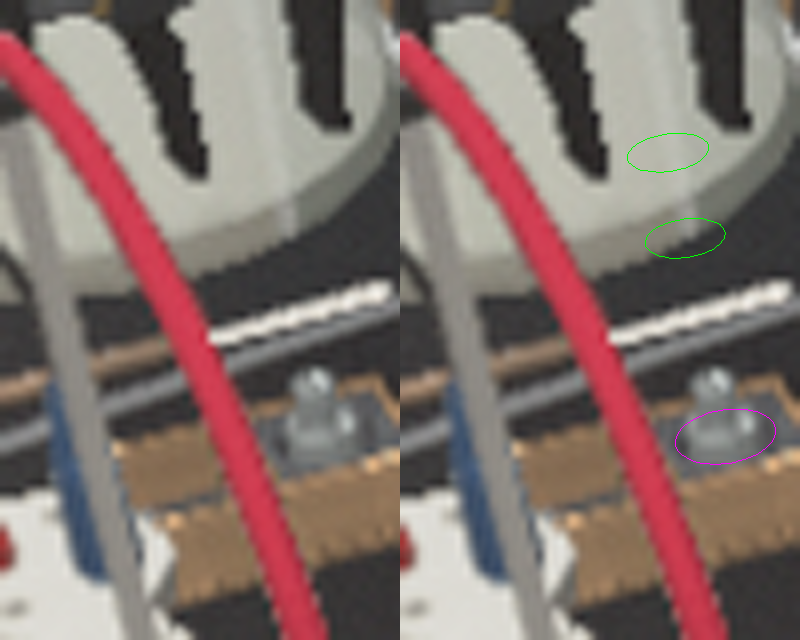

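Emit:
servo_tool(increments=[[[0.03,-0.0035,0,0,0,0,0],[0.08,-0.009,0,0,0,0,0],[0.13,-0.015,0,0,0,0,0],[0.18,-0.02,0,0,0,0,0],[0.23,-0.026,0,0,0,0,0],[0.28,-0.032,0,0,0,0,0],[0.33,-0.038,0,0,0,0,0],[0.38,-0.044,0,0,0,0,0],[0.42,-0.048,0,0,0,0,0],[0.445,-0.051,0.02,0,0,0,-0.2],[0.4525,-0.0515,0.054,0,0,0,-0.4],[0.4525,-0.0515,0.07,0,0,0,-0.4],[0.4525,-0.0515,0.08,0,0,0,-0.4],[0.4525,-0.0515,0.08,0,0,0,-0.4]]])

```text
time_s: 9.3
tool_pos: [0.5529, 0.1378, 0.0715]
tool_rot: [-179.8, 0.1, 89.9]
force: [0.4, -1.2, 0.2]
grip_width: 0.0267
```

```bash
python3 - <<'E'
from chk import *
chk("s7",(290,180,340,260,8),0,.0055,.0,(.5545,.1395,.029,.0055))
snap("top","t7",400,130,470,200,8)
E
```

```text
9.35 [0.5539 0.1381 0.0729] [-1.7992e+02  3.0000e-02  8.9930e+01] [-0.  -0.5  0.9] 0.0265
9.4 [0.5546 0.1385 0.0739] [1.7997e+02 1.0000e-02 8.9940e+01] [ 0.7 -0.3  0.1] 0.0264
```

View pics/s7.png

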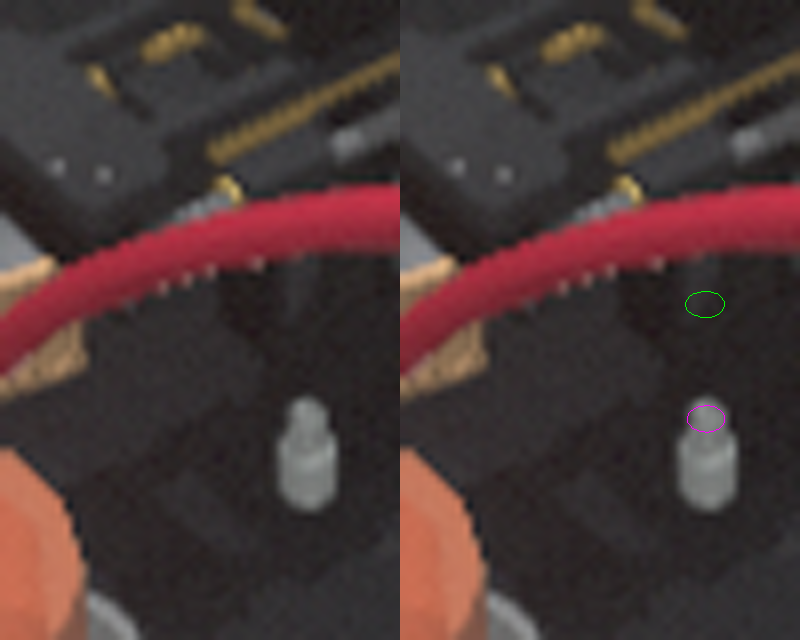

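View pics/t7.png

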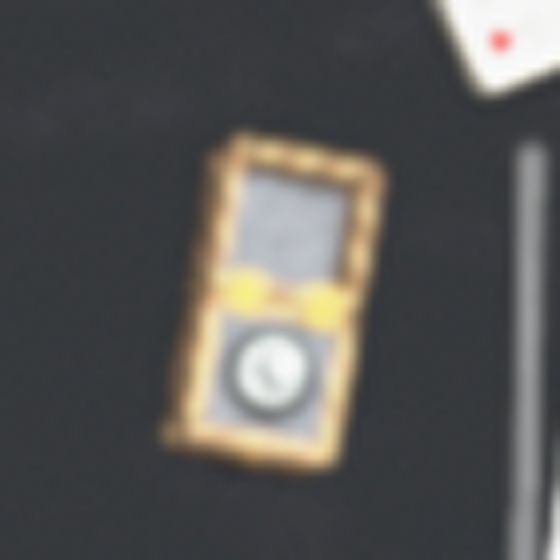

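Emit:
servo_tool(increments=[[[0,0,0.02,0,0,0,-0.4],[0,0,0.04,0,0,0,-0.4],[0,0,0.05,0,0,0,-0.4],[0,0,0.0525,0,0,0,-0.4],[0,0,0.0525,0,0,0,-0.4],[0,0,0.0525,0,0,0,-0.4]]])

```text
time_s: 10.0
tool_pos: [0.5548, 0.1398, 0.0222]
tool_rot: [179.9, -0.0, 90.0]
force: [-0.9, -0.6, 1.0]
grip_width: 0.026
```

```bash
python3 - <<'E'
from chk import *
c=cam("","t7.pkl");print(ray(c,((270+.5)/8-.5+400,(370+.5)/8-.5+130),.042))
chk("s8",(290,180,340,260,8),0,.0055,.0)
E
```

```text
[ 0.60719889 -0.31269299]
10.05 [0.5548 0.1398 0.0221] [ 1.799e+02 -1.000e-02  9.004e+01] [-0.2 -0.2 -1. ] 0.0263
```

View pics/s8.png

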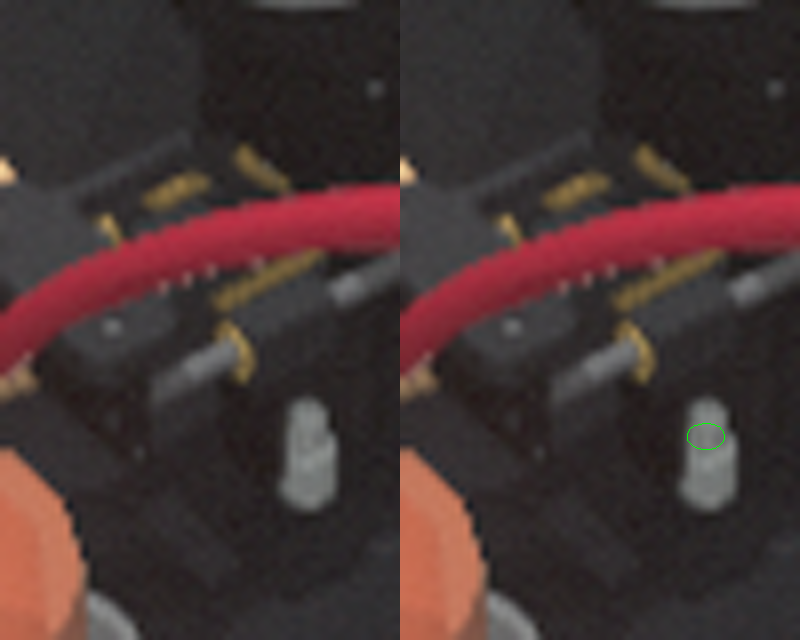

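Emit:
servo_tool(increments=[[[0,0,0,0,0,0,-1],[0,0,0,0,0,0,-1],[0,0,0,0,0,0,-1],[0,0,0,0,0,0,-1],[0,0,0,0,0,0,-1]]], squeeze=12)

```text
time_s: 10.55
tool_pos: [0.554, 0.1397, 0.0212]
tool_rot: [180.0, 0.0, 90.0]
force: [-0.2, 0.1, 1.4]
grip_width: 0.0098
```

Emit:
servo_tool(increments=[[[0,0,-0.02,0,0,0,-1],[0,0,-0.05,0,0,0,-1],[0,0,-0.07,0,0,0,-1],[-0.025,0.0025,-0.07,0,0,0,-1],[-0.065,0.005,-0.07,0,0,0,-1],[-0.11,0.009,-0.07,0,0,0,-1],[-0.155,0.0125,-0.07,0,0,0,-1],[-0.2,0.016,-0.07,0,0,0,-1],[-0.24,0.02,-0.07,0,0,0,-1],[-0.275,0.0225,-0.07,0,0,0,-1],[-0.295,0.024,-0.07,0,0,0,-1],[-0.2995,0.0245,-0.06,0,0,0,-1],[-0.2995,0.0245,-0.05,0,0,0,-1],[-0.2995,0.0245,-0.036,0,0,0,-1],[-0.2995,0.0245,-0.032,0,0,0,-1],[-0.2995,0.0245,-0.032,0,0,0,-1],[-0.2995,0.0245,-0.032,0,0,0,-1]]])

```text
time_s: 12.25
tool_pos: [0.5789, -0.1588, 0.0531]
tool_rot: [180.0, -0.0, 90.1]
force: [-0.5, 0.6, -0.4]
grip_width: 0.0095
```

```bash
python3 - <<'E'
from chk import *
chk("s9",(225,120,275,200,8),.0217,.009,.020,(.579,-.160,.024,.0135))
E
```

```text
12.3 [ 0.5791 -0.1592  0.0534] [1.7996e+02 1.0000e-02 9.0110e+01] [ 0.2  0.  -0.4] 0.0095
```

View pics/s9.png

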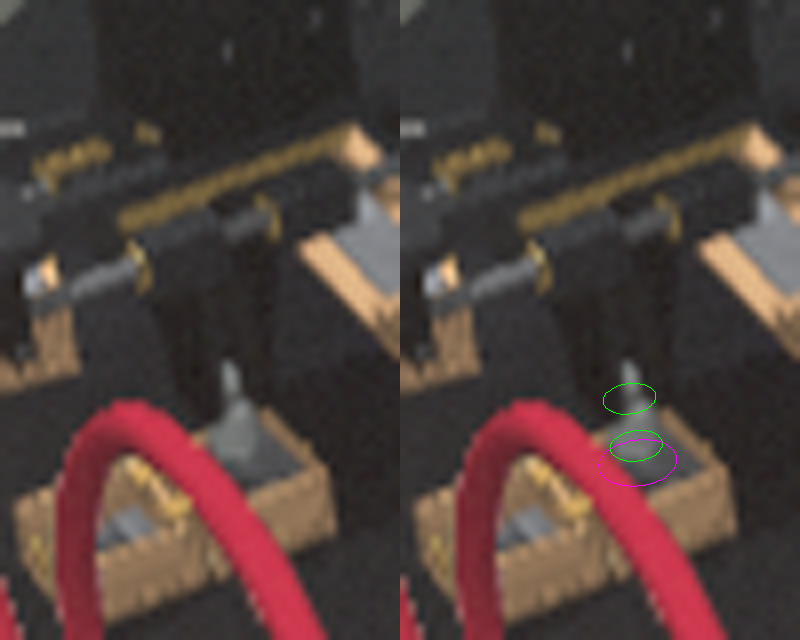

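```bash
python3 - <<'E'
from h import *
for f in("top0.pkl","t1.pkl"):
  c=cam("",f);g=cv2.cvtColor(c["frame"],cv2.COLOR_BGR2GRAY).astype(float)
  for (u,v),r,z in [((385.5,183.5),5,.024),((433,176.5),7,.034),((332.5,172.8),9,.044)]:
    u0,v0=int(u),int(v);p=g[v0-r:v0+r+1,u0-r:u0+r+1]
    w=np.clip(130-p,0,60)
    yy,xx=np.mgrid[-r:r+1,-r:r+1]
    w=w*(np.hypot(xx-(u-u0),yy-(v-v0))<=r-.5)
    cu,cv_=u0+(w*xx).sum()/w.sum(),v0+(w*yy).sum()/w.sum()
    print(f,round(cu,2),round(cv_,2),ray(c,(cu,cv_),z).round(4))
E
```

```text
top0.pkl 385.59 183.37 [ 0.5802 -0.1605]
top0.pkl 433.04 176.52 [ 0.6061 -0.314 ]
top0.pkl 332.66 172.98 [0.6062 0.0142]
t1.pkl 385.58 183.37 [ 0.5802 -0.1605]
t1.pkl 433.03 176.54 [ 0.606 -0.314]
t1.pkl 332.62 173.04 [0.606  0.0143]
```

Emit:
servo_tool(increments=[[[-0.001,0,0.006,0,0,0,-1],[-0.001,0,0.012,0,0,0,-1],[-0.001,0,0.018,0,0,0,-1],[-0.001,0,0.021,0,0,0,-1],[-0.001,0,0.021,0,0,0,-1],[-0.001,0,0.022,0,0,0,-1],[-0.001,0,0.022,0,0,0,-1]]])

```text
time_s: 13.0
tool_pos: [0.5787, -0.1609, 0.0311]
tool_rot: [180.0, 0.0, 90.0]
force: [-0.4, -0.5, -0.8]
grip_width: 0.0095
```

Emit:
servo_tool(increments=[[[0,0,0.001,0,0,0,-1],[0,0,0.001,0,0,0,-1],[0,0,0.002,0,0,0,-1],[0,0,0.002,0,0,0,-1]]])

```text
time_s: 13.4
tool_pos: [0.5788, -0.1609, 0.0293]
tool_rot: [180.0, 0.0, 90.0]
force: [0.5, 0.8, -0.5]
grip_width: 0.0098
```

Emit:
servo_tool(increments=[[[0,0,0.0005,0,0,0,-1],[0,0,0.001,0,0,0,-1],[0,0,0.001,0,0,0,-1]]])

```text
time_s: 13.7
tool_pos: [0.5792, -0.1611, 0.0291]
tool_rot: [179.9, 0.0, 90.0]
force: [-0.9, -0.1, 5.8]
grip_width: 0.0096
```

Emit:
servo_tool(increments=[[[0,0,-0.001,0,0,0,-1],[0,0,-0.001,0,0,0,-0.6],[0,0,-0.001,0,0,0,-0.4],[0,0,-0.001,0,0,0,-0.2],[0,0,-0.001,0,0,0,-0.2],[0,0,-0.001,0,0,0,-0.2],[0,0,-0.02,0,0,0,-0.2],[0,0,-0.06,0,0,0,-0.2],[0,0,-0.1,0,0,0,0],[0,0,-0.12,0,0,0,0],[0,0,-0.12,0,0,0,0]]])

```text
time_s: 14.8
tool_pos: [0.5811, -0.1612, 0.1521]
tool_rot: [179.6, 0.1, 90.0]
force: [-0.0, -0.9, -0.4]
grip_width: 0.0426
```

```bash
python3 - <<'E'
from chk import *
chk("s10",(225,120,275,200,8),.0217,.009,.020,(.579,-.160,.024,.0135))
E
```

```text
14.85 [ 0.5797 -0.1611  0.1497] [1.7982e+02 8.0000e-02 9.0040e+01] [ 0.   1.3 -0.2] 0.0433
```

View pics/s10.png

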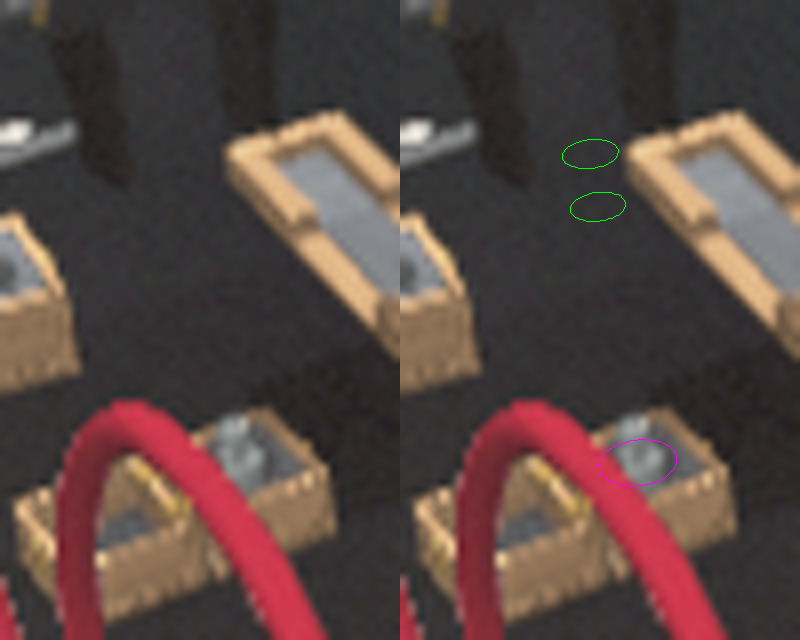

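Emit:
servo_tool(increments=[[[0.04,-0.0025,0,0,0,0,0],[0.09,-0.006,0,0,0,0,0],[0.14,-0.009,0,0,0,0,0],[0.19,-0.0125,0,0,0,0,0],[0.24,-0.016,0,0,0,0,0],[0.29,-0.019,0,0,0,0,0],[0.34,-0.0225,0,0,0,0,0],[0.39,-0.026,0,0,0,0,0],[0.43,-0.029,0,0,0,0,0],[0.455,-0.0305,0,0,0,0,0],[0.46,-0.0305,0.02,0,0,0,0],[0.46,-0.0305,0.04,0,0,0,0],[0.46,-0.0305,0.04,0,0,0,0],[0.46,-0.0305,0.04,0,0,0,0]]])

```text
time_s: 16.25
tool_pos: [0.5471, 0.2985, 0.1068]
tool_rot: [-179.9, 0.1, 90.0]
force: [0.6, -0.0, 1.3]
grip_width: 0.0435
```

```bash
python3 - <<'E'
from chk import *
chk("s11",(350,220,400,295,8),0,.011,.0,(.548,.299,.062,.011))
snap("top","t11",360,150,460,210,8)
E
```

```text
16.3 [0.5478 0.2988 0.1079] [-1.7997e+02  1.0000e-02  9.0020e+01] [ 1.5 -0.9  0.3] 0.0434
16.35 [0.5482 0.299  0.1085] [ 1.7997e+02 -2.0000e-02  9.0010e+01] [-0.1 -0.1 -0.6] 0.0435
```

View pics/s11.png

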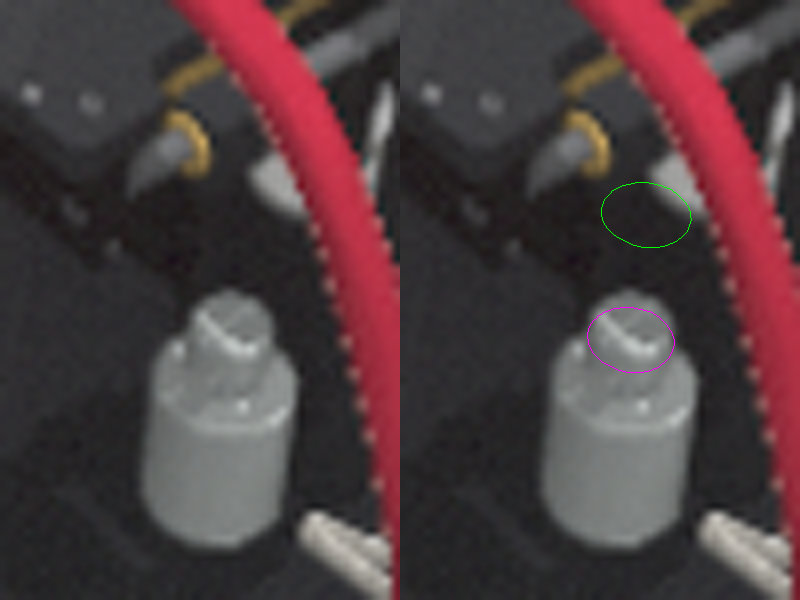

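View pics/t11.png

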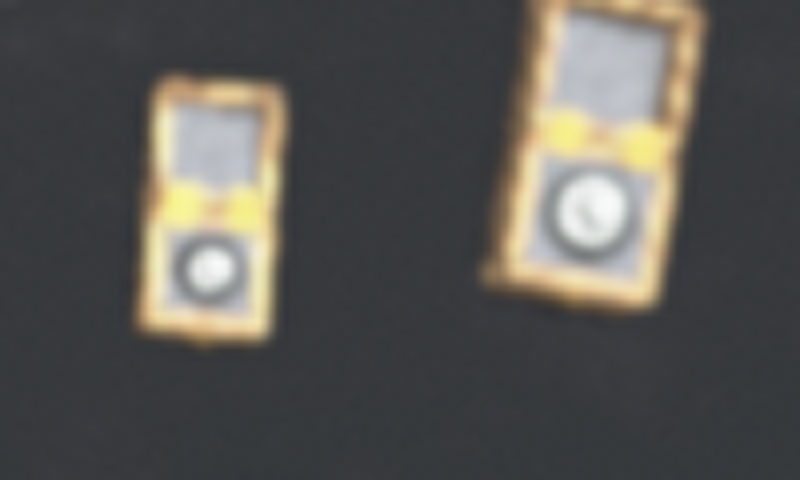

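Emit:
servo_tool(increments=[[[0,0,0.02,0,0,0,0],[0,0,0.04,0,0,0,0],[0,0,0.053,0,0,0,0],[0,0,0.058,0,0,0,0],[0,0,0.058,0,0,0,0],[0,0,0.058,0,0,0,0]]])

```text
time_s: 16.95
tool_pos: [0.5484, 0.2995, 0.051]
tool_rot: [179.9, -0.0, 90.0]
force: [-0.3, -0.2, 0.0]
grip_width: 0.0435
```

Emit:
servo_tool(increments=[[[0,0,0,0,0,0,-1],[0,0,0,0,0,0,-1],[0,0,0,0,0,0,-1],[0,0,0,0,0,0,-1],[0,0,0,0,0,0,-1],[0,0,0,0,0,0,-1]]], squeeze=30)

```text
time_s: 17.55
tool_pos: [0.5476, 0.2993, 0.0503]
tool_rot: [-180.0, 0.0, 90.1]
force: [-1.3, -0.5, 2.7]
grip_width: 0.0206
```

Emit:
servo_tool(increments=[[[0,0,-0.015,0,0,0,-1],[0,0,-0.045,0,0,0,-1],[0,0,-0.08,0,0,0,-1],[-0.02,0.004,-0.09,0,0,0,-1],[-0.055,0.011,-0.09,0,0,0,-1],[-0.095,0.019,-0.09,0,0,0,-1],[-0.135,0.027,-0.09,0,0,0,-1],[-0.175,0.035,-0.09,0,0,0,-1],[-0.215,0.043,-0.09,0,0,0,-1],[-0.25,0.05,-0.09,0,0,0,-1],[-0.275,0.055,-0.09,0,0,0,-1],[-0.285,0.0575,-0.08,0,0,0,-1],[-0.285,0.0575,-0.065,0,0,0,-1],[-0.285,0.0575,-0.052,0,0,0,-1],[-0.285,0.0575,-0.05,0,0,0,-1],[-0.285,0.0575,-0.05,0,0,0,-1]]])

```text
time_s: 19.15
tool_pos: [0.6044, 0.0164, 0.0989]
tool_rot: [-179.9, -0.1, 90.2]
force: [0.0, 1.1, -4.2]
grip_width: 0.0207
```

```bash
python3 - <<'E'
from chk import *
chk("s12",(250,140,315,240,6),.0505,.019,.048,(.6052,.014,.044,.0235))
E
```

```text
19.2 [0.6052 0.0161 0.0998] [-1.7997e+02 -4.0000e-02  9.0200e+01] [-0.4  0.1 -5.1] 0.0207
```

View pics/s12.png

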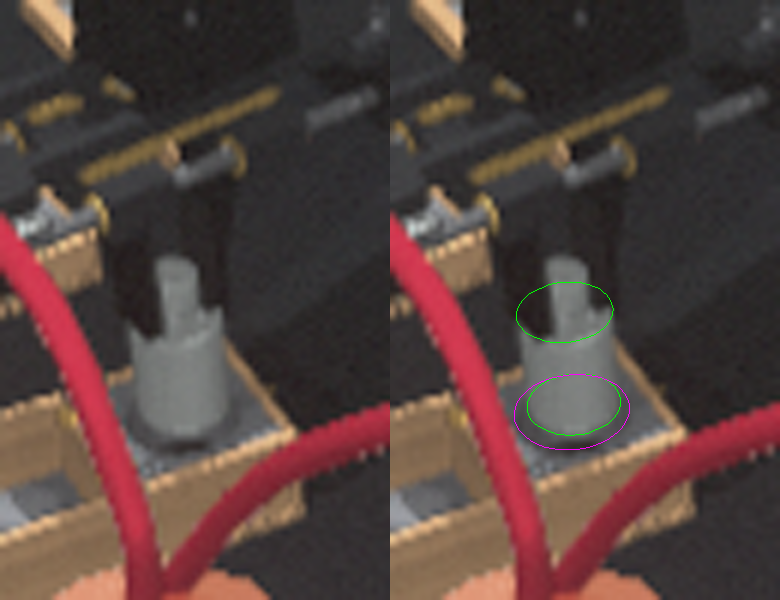

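Emit:
servo_tool(increments=[[[-0.0015,0.0005,0.006,0,0,0,-1],[-0.0015,0.0005,0.014,0,0,0,-1],[-0.0015,0.0005,0.022,0,0,0,-1],[-0.0015,0.0005,0.03,0,0,0,-1],[-0.0015,0.0005,0.036,0,0,0,-1],[-0.0015,0.0005,0.039,0,0,0,-1],[-0.0015,0.0005,0.039,0,0,0,-1],[-0.0015,0.0005,0.04,0,0,0,-1],[-0.0015,0.0005,0.04,0,0,0,-1]]])

```text
time_s: 20.1
tool_pos: [0.6063, 0.0127, 0.0603]
tool_rot: [180.0, 0.0, 90.0]
force: [-0.3, -0.4, -4.1]
grip_width: 0.0206
```

Emit:
servo_tool(increments=[[[0.0005,0,0.001,0,0,0,-1],[0.0005,0,0.0015,0,0,0,-1],[0.0005,0,0.002,0,0,0,-1],[0.0005,0,0.0025,0,0,0,-1],[0.0005,0,0.0025,0,0,0,-1]]])

```text
time_s: 20.6
tool_pos: [0.6062, 0.0132, 0.0583]
tool_rot: [180.0, 0.0, 90.0]
force: [-2.8, 0.3, 2.7]
grip_width: 0.0202
```

Emit:
servo_tool(increments=[[[0,0,-0.0002,0,0,0,-1],[0,0,-0.0002,0,0,0,-0.4],[0,0,-0.0002,0,0,0,-0.2],[0,0,-0.0002,0,0,0,0],[0,0,-0.0002,0,0,0,0.2],[0,0,-0.0002,0,0,0,0.2],[0,0,-0.02,0,0,0,0.2],[0,0,-0.05,0,0,0,0.2],[0,0,-0.08,0,0,0,0.2],[0,0,-0.1,0,0,0,0.2],[0,0,-0.1,0,0,0,0.2]]])

```text
time_s: 21.7
tool_pos: [0.6083, 0.0136, 0.161]
tool_rot: [179.6, 0.0, 90.0]
force: [0.3, -0.7, 0.3]
grip_width: 0.0521
```

```bash
python3 - <<'E'
from chk import *
chk("s13",(250,140,315,240,6),.0505,.019,.048,(.6052,.014,.044,.0235))
c=cam("side");im=cv2.resize(c["frame"][275:340,370:470],None,fx=8,fy=8,interpolation=cv2.INTER_CUBIC)
cv2.imwrite("pics/sf.png",im)
E
```

```text
21.75 [0.607  0.0132 0.1589] [1.7982e+02 2.0000e-02 9.0040e+01] [-0.5 -0.2 -0.2] 0.0524
```

View pics/s13.png

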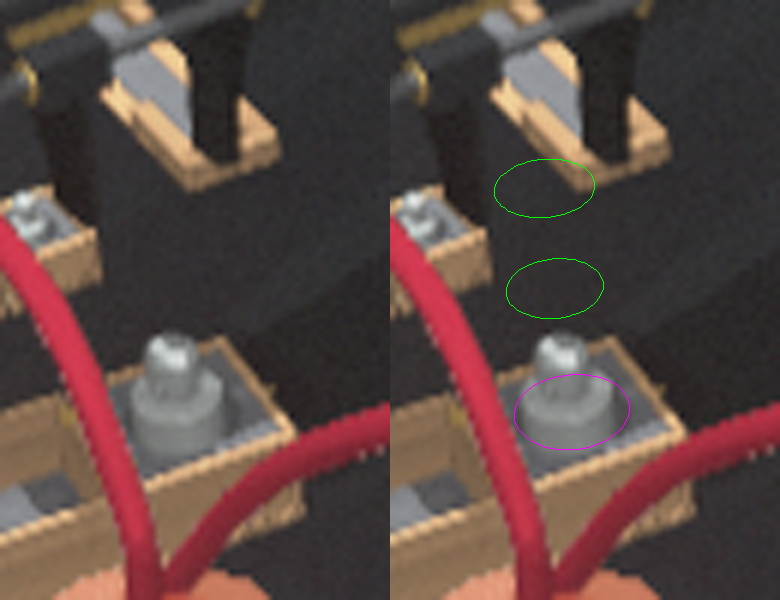

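View pics/sf.png

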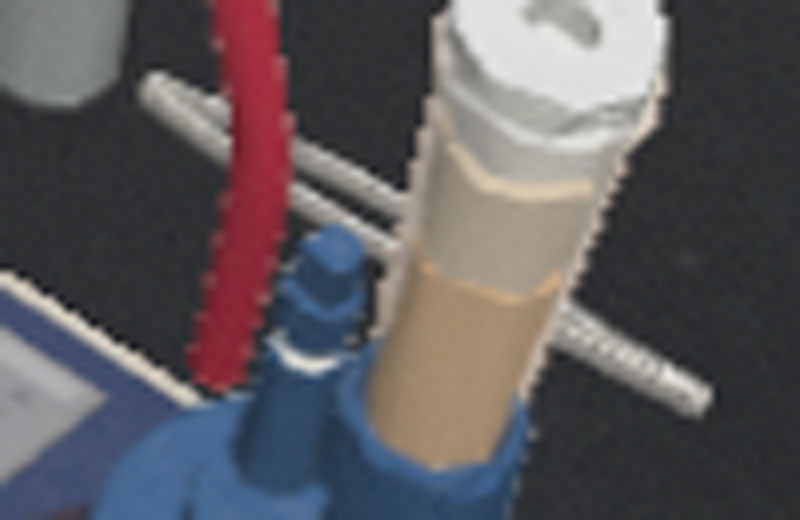

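```bash
python3 - <<'E'
from chk import *
c,o=snap("top","t14",185,175,255,220,11)
im=cv2.resize(c["frame"][130:240,380:460],None,fx=7,fy=5.4) 
E
```

```text
21.8 [0.606  0.013  0.1574] [1.7998e+02 2.0000e-02 9.0040e+01] [-0.2 -0.6 -0.6] 0.0519
```

View pics/t14.png

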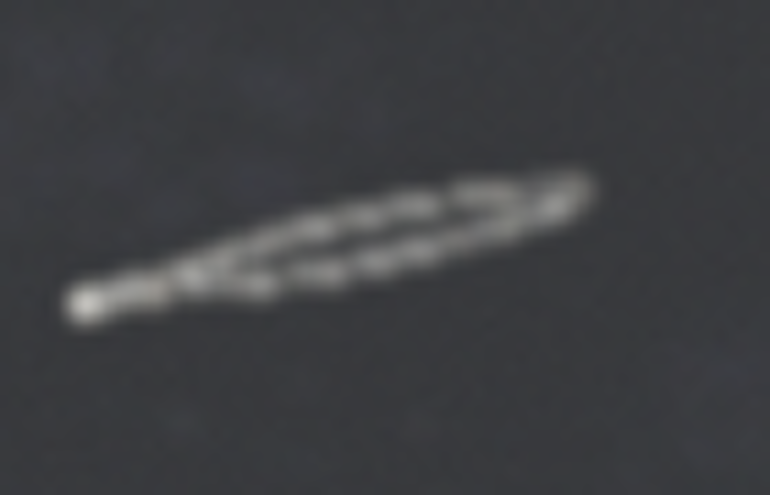

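```bash
python3 - <<'E'
from h import *
c=cam("","t14.pkl")
f=lambda X,Y:ray(c,((X+.5)/11-.5+185,(Y+.5)/11-.5+175),.0045)
a,b=f(70,307),f(592,184);m=(a+b)/2;print(a,b,m,f(332,247),np.linalg.norm(a-b),np.degrees(np.arctan2(*(a-b)[::-1])))
# tray segmentation: wood + floor vs black
c=cam("","top0.pkl");fr=c["frame"].astype(int);g=fr.max(2)
m=np.zeros(g.shape,np.uint8);m[205:240,380:452]=(g[205:240,380:452]>110)
n,l,st,ce=cv2.connectedComponentsWithStats(m);i=1+st[1:,4].argmax();ys,xs=np.where(l==i)
r=cv2.minAreaRect(np.c_[xs,ys].astype(np.float32));print(r)
bx=cv2.boxPoints(r);W=np.array([ray(c,p,.016) for p in bx]);print(W.round(4),W.mean(0), ray(c,(xs.mean(),ys.mean()),.015))
x0,y0,k=380,200,10
im=cv2.resize(c["frame"][200:245,380:455],None,fx=k,fy=k,interpolation=cv2.INTER_CUBIC)
th=np.radians(-5.0);R=np.array([[np.cos(th),-np.sin(th)],[np.sin(th),np.cos(th)]])
for hx,hy,z,col in((.026,.098,.016,(0,255,0)),(.014,.089,.006,(255,0,255)),(.026,.098,.0,(255,255,0))):
    P=np.array([(-hx,-hy),(hx,-hy),(hx,hy),(-hx,hy),(-hx,-hy)])@R.T+[.454,-.263];dr(im,c,np.c_[P,np.full(5,z)],col,x0,y0,k)
cv2.imwrite("pics/tray.png",im)
E
```

```text
[0.50033647 0.4797284 ] [0.54210714 0.3233027 ] [0.52122181 0.40151555] [0.52078685 0.40107949] 0.16190673123666702 104.95095773811386
((415.6231384277344, 223.01539611816406), (62.017364501953125, 18.233104705810547), 7.125016689300537)
[[ 0.4338 -0.158 ]
 [ 0.4931 -0.1644]
 [ 0.4736 -0.3677]
 [ 0.4142 -0.3605]] [ 0.45367149 -0.26265576] [ 0.45389516 -0.26224192]
```

View pics/tray.png

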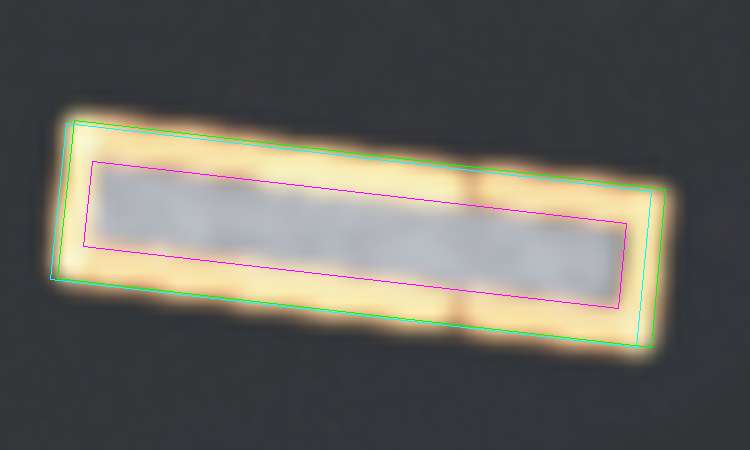

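```bash
python3 - <<'E'
from h import *
T=cam("top");S=cam("side")
im=cv2.resize(T["frame"][110:180,190:290],None,fx=8,fy=8,interpolation=cv2.INTER_CUBIC);cv2.imwrite("pics/dev.png",im)
def P(c):
    R=cv2.Rodrigues(np.array(c["rvec"]))[0];return np.c_[R,np.array(c["tvec"]).ravel()]
def n(c,uv): return cv2.undistortPoints(np.array([[uv]],float),np.array(c["intrinsics"]),np.array(c["D"]))[0,0]
X=cv2.triangulatePoints(P(T),P(S),n(T,(258,158)),n(S,(331.6,284.6)));print((X[:3]/X[3]).ravel())
for z in(.03,.05,.07,.09): print(z,ray(T,(258,158),z),ray(S,(331.6,284.6),z), ray(T,(204,171),z),ray(S,(395,326),z))
E
```

```text
[0.64724306 0.26238321 0.02945843]
0.03 [0.65075439 0.25911181] [0.64398754 0.26600184] [0.60291528 0.43455894] [0.61094939 0.41352133]
0.05 [0.64706709 0.25620644] [0.65395331 0.27823893] [0.5999281 0.4290859] [0.62191785 0.42128132]
0.07 [0.6433798  0.25330107] [0.66391909 0.29047602] [0.59694093 0.42361285] [0.63288631 0.4290413 ]
0.09 [0.6396925 0.2503957] [0.67388486 0.3027131 ] [0.59395376 0.41813981] [0.64385476 0.43680128]
```

View pics/dev.png

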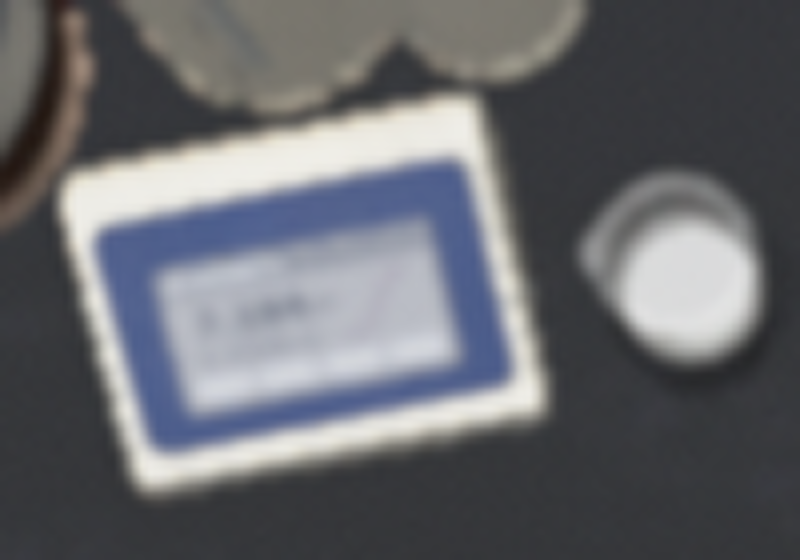

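Emit:
servo_tool(increments=[[[0.04,-0.009,0,0,0,-3,-0.2],[0.085,-0.019,0,0,0,-6,-0.2],[0.13,-0.029,0,0,0,-9,-0.2],[0.175,-0.039,0,0,0,-12,-0.2],[0.22,-0.048,0,0,0,-15,-0.2],[0.265,-0.058,0,0,0,-15,-0.2],[0.31,-0.068,0,0,0,-15,-0.2],[0.35,-0.077,0,0,0,-15,-0.2],[0.378,-0.084,0,0,0,-15,-0.2],[0.388,-0.0855,0.02,0,0,-15,-0.2],[0.388,-0.0855,0.06,0,0,-15,-0.2],[0.388,-0.0855,0.1,0,0,-15,-0.2],[0.388,-0.0855,0.12,0,0,-15,-0.2],[0.388,-0.0855,0.12,0,0,-15,-0.2],[0.388,-0.0855,0.12,0,0,-15,-0.2]]])

```text
time_s: 23.3
tool_pos: [0.5202, 0.3995, 0.0361]
tool_rot: [-179.9, 0.1, 105.0]
force: [0.1, 0.5, 0.5]
grip_width: 0.0351
```

```bash
python3 - <<'E'
from chk import *
chk("s15",(370,230,450,330,5),0,.0075,.0,(.5205,.401,.005,.0075))
E
```

```text
23.35 [0.5208 0.4005 0.0376] [179.99   0.   104.99] [0.3 0.5 0.8] 0.0346
```

View pics/s15.png

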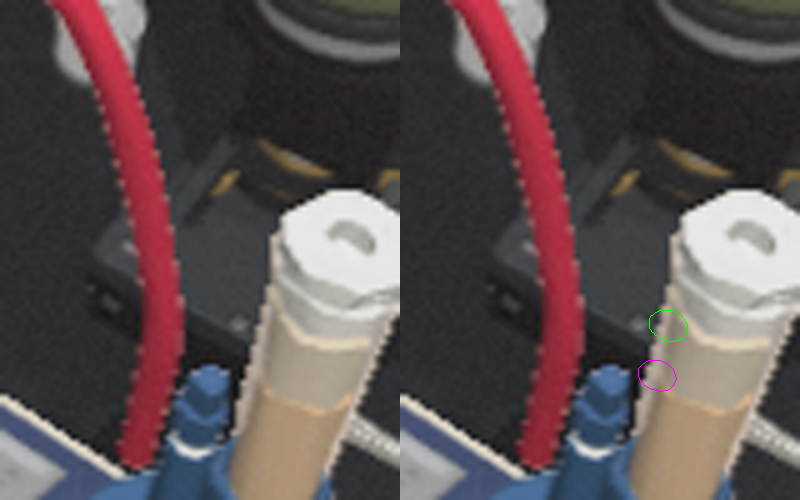

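Emit:
servo_tool(increments=[[[0,0,0.012,0,0,0,-0.2],[0,0,0.024,0,0,0,-0.2],[0,0,0.032,0,0,0,-0.2],[0,0,0.0345,0,0,0,-0.2],[0,0,0.0345,0,0,0,-0.2],[0,0,0.0345,0,0,0,-0.2]]])

```text
time_s: 23.95
tool_pos: [0.5203, 0.4013, 0.0032]
tool_rot: [180.0, -0.0, 105.0]
force: [0.3, 0.1, -0.2]
grip_width: 0.0348
```

Emit:
servo_tool(increments=[[[0,0,0,0,0,0,-1],[0,0,0,0,0,0,-1],[0,0,0,0,0,0,-1],[0,0,0,0,0,0,-1],[0,0,0,0,0,0,-1],[0,0,0,0,0,0,-1]]], squeeze=15)

```text
time_s: 24.55
tool_pos: [0.5203, 0.4011, 0.0032]
tool_rot: [180.0, 0.0, 105.0]
force: [-0.7, -0.3, 2.0]
grip_width: 0.0144
```

```bash
python3 - <<'E'
from h import *
print(delta([.5205,.401,.0035],105,[.4535,-.2625,.1035],84.8))
E
```

```text
(array([-0.6236, -0.2364, -0.1   ]), 20.200000000000003)
```

Emit:
servo_tool(increments=[[[0,0,-0.02,0,0,0,-1],[0,0,-0.06,0,0,0,-1],[0,0,-0.1,0,0,0,-1],[0,0,-0.1,0,0,0,-1]]])

```text
time_s: 24.95
tool_pos: [0.5227, 0.4043, 0.1094]
tool_rot: [179.5, -0.2, 105.0]
force: [-0.0, 0.2, 0.1]
grip_width: 0.0146
```

```bash
python3 - <<'E'
from chk import *
snap("side","s16",330,200,470,320,5)
snap("top","t16",160,150,280,240,6)
E
```

```text
25.0 [0.5217 0.4028 0.1064] [ 1.7967e+02 -1.2000e-01  1.0504e+02] [-0.2 -0.2 -0.7] 0.0143
25.05 [0.5207 0.4015 0.104 ] [ 1.7988e+02 -2.0000e-02  1.0504e+02] [-0.2 -0.8 -1.3] 0.0148
```

View pics/s16.png

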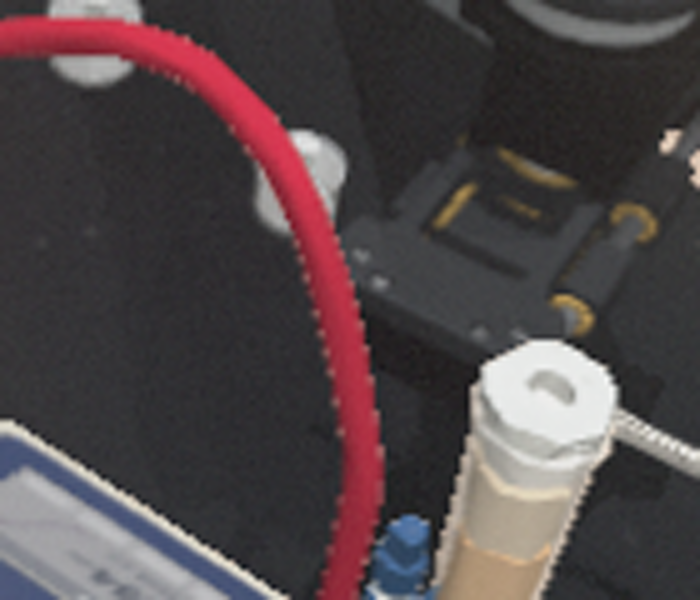

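View pics/t16.png

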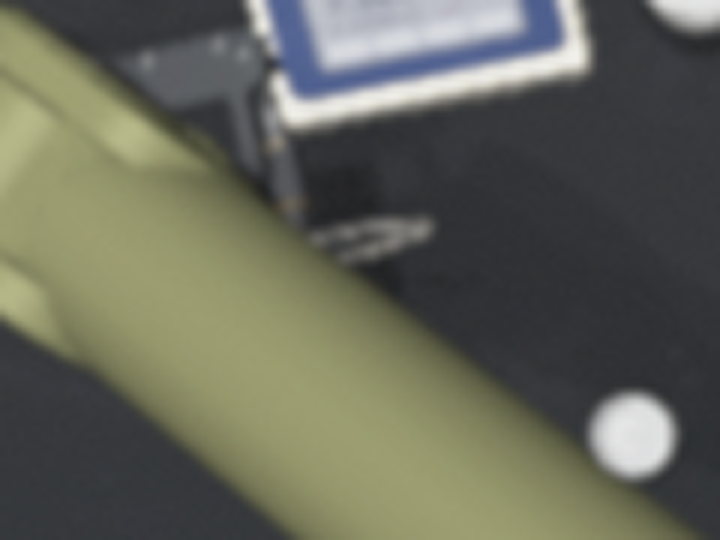

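Emit:
servo_tool(increments=[[[-0.025,-0.0095,0,0,0,1,-1],[-0.065,-0.0245,0,0,0,3,-1],[-0.11,-0.042,0,0,0,5,-1],[-0.155,-0.059,0,0,0,7,-1],[-0.2,-0.076,0,0,0,9,-1],[-0.245,-0.093,0,0,0,11,-1],[-0.29,-0.11,0,0,0,13,-1],[-0.335,-0.127,0,0,0,15,-1],[-0.38,-0.144,0,0,0,17,-1],[-0.425,-0.161,0,0,0,19,-1],[-0.47,-0.178,0,0,0,20.2,-1],[-0.515,-0.195,0,0,0,20.2,-1],[-0.56,-0.212,0,0,0,20.2,-1],[-0.6,-0.2275,0,0,0,20.2,-1],[-0.6236,-0.2364,0,0,0,20.2,-1],[-0.6236,-0.2364,0.03,0,0,20.2,-1],[-0.6236,-0.2364,0.05,0,0,20.2,-1],[-0.6236,-0.2364,0.05,0,0,20.2,-1],[-0.6236,-0.2364,0.05,0,0,20.2,-1]]])

```text
time_s: 26.95
tool_pos: [0.4529, -0.2619, 0.0521]
tool_rot: [-179.9, -0.1, 84.9]
force: [0.2, 0.4, 0.1]
grip_width: 0.0146
```

```bash
python3 - <<'E'
from chk import *
c,o=snap("side","s17",230,80,330,180,6)
im=cv2.imread("pics/s17.png");x,y,z=o["tool_pos"]
th=np.radians(-5.2);R=np.array([[np.cos(th),-np.sin(th)],[np.sin(th),np.cos(th)]])
for hx,hy,zz,cen,col in((.026,.098,.016,(.4535,-.2625),(0,255,0)),(.014,.089,.006,(.4535,-.2625),(255,0,255)),(.0075,.0785,z,(x,y),(0,255,255))):
    P=np.array([(-hx,-hy),(hx,-hy),(hx,hy),(-hx,hy),(-hx,-hy)])@R.T+cen;dr(im,c,np.c_[P,np.full(5,zz)],col,230,80,6)
cv2.imwrite("pics/s17.png",im)
snap("top","t17",370,150,470,250,6)
E
```

```text
27.0 [ 0.4538 -0.2623  0.0531] [-1.7998e+02 -1.0000e-02  8.4870e+01] [ 0.9 -0.7 -0.2] 0.0148
27.05 [ 0.4543 -0.2625  0.0537] [1.7995e+02 3.0000e-02 8.4870e+01] [-0.  -0.6 -0.3] 0.0145
```

View pics/s17.png

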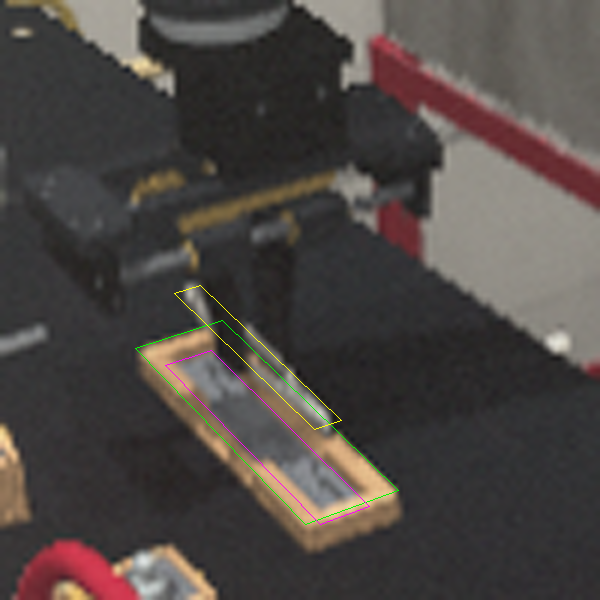

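View pics/t17.png

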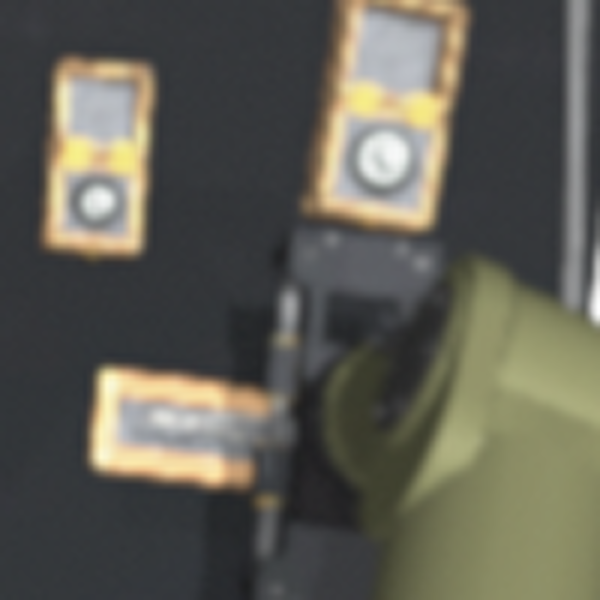

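Emit:
servo_tool(increments=[[[0,0,0.01,0,0,0,-1],[0,0,0.022,0,0,0,-1],[0,0,0.034,0,0,0,-1],[0,0,0.04,0,0,0,-1],[0,0,0.0415,0,0,0,-1],[0,0,0.0415,0,0,0,-1],[0,0,0.0415,0,0,0,-1]]])

```text
time_s: 27.75
tool_pos: [0.4541, -0.2627, 0.0118]
tool_rot: [180.0, 0.0, 84.8]
force: [-0.1, -0.5, -0.3]
grip_width: 0.0147
```

```bash
python3 - <<'E'
from chk import *
snap("side","s18",230,80,330,180,6)
E
```

```text
27.8 [ 0.4541 -0.2627  0.012 ] [1.7996e+02 3.0000e-02 8.4840e+01] [0.1 0.8 0.1] 0.0146
```

View pics/s18.png

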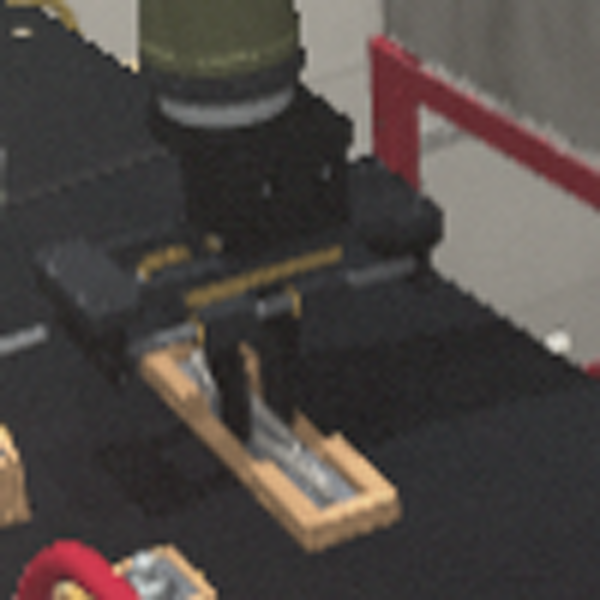

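The forceps are inside the trough, with the near end at crop (340,495). I'll seat them on the floor.

Emit:
servo_tool(increments=[[[0,0,0.001,0,0,0,-1],[0,0,0.002,0,0,0,-1],[0,0,0.003,0,0,0,-1],[0,0,0.003,0,0,0,-1],[0,0,0.003,0,0,0,-1]]])

```text
time_s: 28.3
tool_pos: [0.4539, -0.2627, 0.0091]
tool_rot: [180.0, 0.0, 84.8]
force: [-1.6, 1.0, 5.5]
grip_width: 0.0148
```

Emit:
servo_tool(increments=[[[0,0,-0.0005,0,0,0,-1],[0,0,-0.0005,0,0,0,-0.6],[0,0,-0.0005,0,0,0,-0.4],[0,0,-0.0005,0,0,0,-0.4],[0,0,-0.0005,0,0,0,-0.4],[0,0,-0.015,0,0,0,-0.4],[0,0,-0.04,0,0,0,-0.4],[0,0,-0.08,0,0,0,-0.4],[0,0,-0.12,0,0,0,-0.4],[0,0,-0.15,0,0,0,-0.4]]])

```text
time_s: 29.3
tool_pos: [0.4547, -0.2627, 0.1624]
tool_rot: [179.8, 0.1, 84.9]
force: [1.3, -0.0, -0.2]
grip_width: 0.0262
```

Emit:
servo_tool(increments=[[[0,-0.01,0,0,0,0,-0.4],[0.05,-0.02,0,0,0,0,-0.4],[0.1,-0.02,0,0,0,0,-0.4],[0.15,-0.01,0,0,0,0,-0.4],[0.2,0,0,0,0,0,-0.4],[0.25,0.01,0,0,0,0,-0.4],[0.3,0.02,0,0,0,0,-0.4],[0.35,0.03,0,0,0,0,-0.4],[0.38,0.03,0,0,0,0,-0.4],[0.4,0.03,0,0,0,0,-0.4],[0.4,0.03,0,0,0,0,-0.4],[0.4,0.03,0,0,0,0,-0.4]]])

```text
time_s: 30.5
tool_pos: [0.519, 0.1327, 0.1582]
tool_rot: [-180.0, 0.1, 84.9]
force: [0.2, -0.2, -0.1]
grip_width: 0.0261
```

```bash
python3 - <<'E'
from chk import *
c,o=snap("top","t20",300,130,460,240,5)
T0=cam("top");d=lambda f,u0,v0,u1,v1:None
snap("side","s20",180,110,340,230,5)
def cen(f,u,v,r=9):
    g=cv2.cvtColor(f,cv2.COLOR_BGR2GRAY).astype(float)[v-r:v+r+1,u-r:u+r+1];w=np.clip(g-90,0,60);yy,xx=np.mgrid[-r:r+1,-r:r+1];return round(u+(w*xx).sum()/w.sum(),2),round(v+(w*yy).sum()/w.sum(),2)
for u,v in((265,222),(309,222)): print(cen(T0["frame"],u,v),cen(c["frame"],u,v))
cv2.imwrite("pics/t20f.png",c["frame"])
E
```

```text
30.55 [0.5193 0.1316 0.1582] [-1.7996e+02  9.0000e-02  8.4780e+01] [ 0.5 -1.1 -0.2] 0.026
30.6 [0.5195 0.1312 0.1583] [-1.7998e+02  8.0000e-02  8.4720e+01] [0.7 0.7 0. ] 0.0256
(np.float64(265.03), np.float64(222.12)) (np.float64(265.02), np.float64(222.12))
(np.float64(308.65), np.float64(221.7)) (np.float64(308.16), np.float64(222.39))
```

View pics/t20.png

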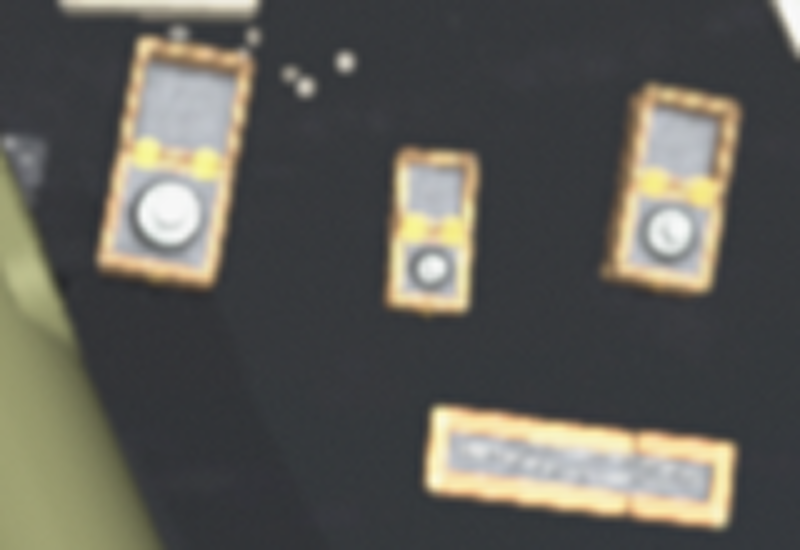

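View pics/s20.png

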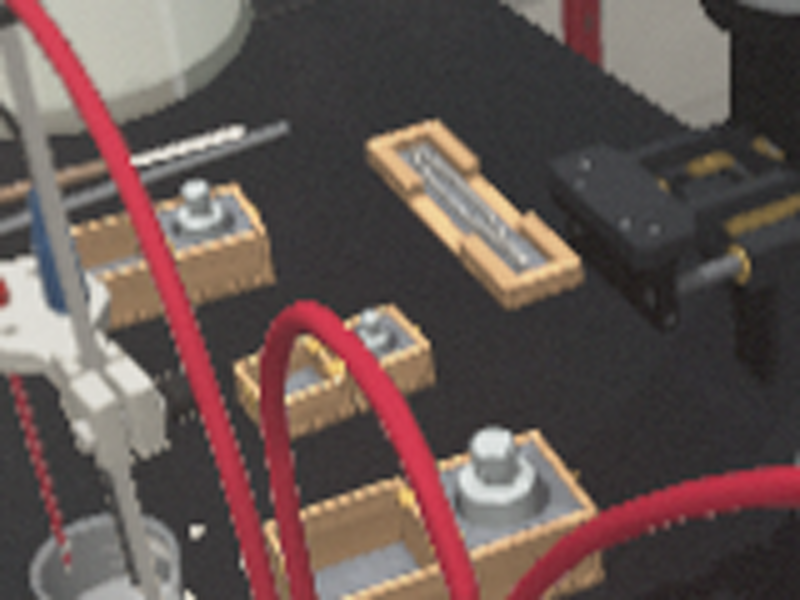

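View pics/t20f.png

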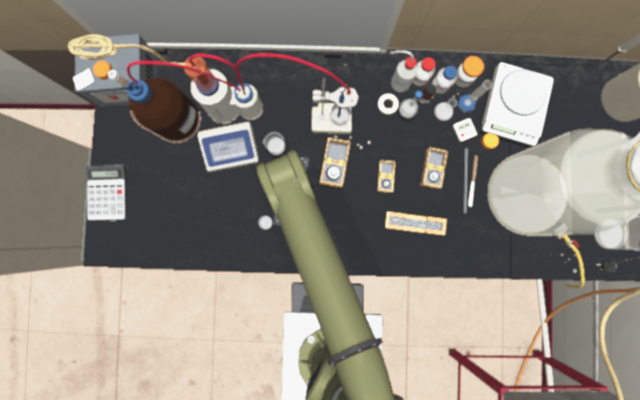

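```bash
python3 - <<'E'
from cell import env
print(env.get_obs()["joint_velocities"].round(2)); print(env.sign_off())
E
```

```text
[ 0.42 -0.17  0.22 -0.06 -0.11 -0.13 -0.17]
the job is handed in; nothing more can be done
None
```

The set is put away and the job handed in at about 31 s of the 96 s; sign-off reports no verdict.

- **Weights:** I lowered each weight into its own well until the wrist force showed it touching the floor, then released it. The last top and side pictures show all three upright and roughly centred.
- **Forceps:** they were set down on the trough floor, with contact felt as they touched it. The pictures show them flat and centred in the trough.
- **Weighing bottles:** `weighing_bottle0` has not moved (its pixel position is unchanged). `weighing_bottle1` was hidden behind the arm in the last top picture and I took no other check of it. No move was aimed near it and no unexpected contact force appeared.
- **Camera disagreement:** the two cameras differed by up to about 5 mm on the positions of the two smaller cases and the tray. I mostly relied on the top camera, and on the side camera to compare what I held with its well or trough before lowering. Everything went in without touching a rim.

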